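# Prop a test housing's door open with its stay arm

### The arm

A 7-joint arm with a two-finger parallel gripper is mounted at the origin on a cart in front of the work surface, level with it; the furniture and walls round the work are solid. World frame = base frame: x ahead of the robot, y to its left, z up, the work surface at z = 0. Lengths are in m, angles in rad, forces in N, time in s.
With the tool pointing down it reaches from about 0.35 to 0.775 m from the base axis. Payload 3.1 kg.
Tool frame: the origin (TCP) lies between the finger pads; the fingertips stand 22 mm ahead of it and the grasp point (between the pads) lies 3 mm ahead of it; z points along the fingers, y is the line along which they close (so a half turn about z gives the same grasp; the last joint's range is limited). The gripper opens to 85 mm and grips with 20 to 120 N. Pads are 22 mm wide; open, the fingers measure 114 mm over their backs; the gripper's body (76 mm by 85 mm) begins 54 mm behind the grasp point. The pads swing forward as they close: fully open they stand 13 mm farther back than shut.
Start: joints at [-1.335, 0.311, 0.014, 1.512, -0.004, 1.319, -0.027], TCP at [0.151, 0.529, 0.253] pointing down, gripper open.
Joint ranges: [-2.7, 2.7], [-0.3, 1.91], [-1.27, 1.3], [0.12, 2.57], [-1.44, 4.58], [0.2, 2.03], [-3.05, 3.05]. Speed limits (rad/s): [2.79, 2.79, 3.14, 3.14, 3.14, 3.14, 3.14].

### API

Orientations are given as a rotation vector (axis times angle).
In Python, from workcell import manip gives the robot as it stands.
- The arm moves only by the tool carry_out, never from a script. Its argument "plan" is a list of rows, each a list of 3 entries, a list of its own where there are three numbers: the shift along the world's x, y, z in m, then the turn, a rotation vector about the world's x, y, z in rad, then the finger opening in m, from 0 to 0.0854. A call has 1 to 5 rows; each row shifts and turns the commanded pose from where the row before left it; what a row does not reach is not made up. A row lasts 1/12 s, in which the tool goes at most 41.7 mm and 7.16 degrees, less where a joint would pass 70% of its speed; a pose out of reach is approached as far as the arm can. A call is refused whole if a number of a shift passes 0.0417 or a number of a turn 0.125, either way. A call with a gripper value outside its range is refused whole. The fingers move at their own pace and stop on an object; "grip_force" is the grip in N (left out, the last holds). Time passes only in rows, so rows that do not move let the fingers close. It gives the time, the measured TCP pose, the force, the opening and the grip force at its end, in the units of the state.
- manip.observe(): the state, without advancing time (a new reading comes with each control period).
- manip.read_camera(name): name is "scene" or "side" or "wrist"; returns a dict with "image" (420x560x3 uint8, red, green, blue), "fx", "fy", "cx", "cy" (pixels), "k1" (the pictures are not rectified: a ray, as slopes to the right and down, at radius r is drawn at 1 + k1 r^2 times it, then the intrinsics apply), "rvec" (rotation vector, rad) and "tvec" (3), from world to camera coordinates, as OpenCV has them; the wrist camera has in their place "hand_eye" (4x4, takes a point from camera to tool coordinates, whose origin is the TCP and whose axes are the flange's). Camera axes: x right, y down, z forward; pixel columns grow to the right and rows downward; lengths in m; the calibration is good to about 2 mm. A picture is of the moment at which its call begins: read the wrist's pose just before it. There is no depth.
- manip.close_job(): hands the job in; it is judged then, once.
Trained networks look in a picture, given as the dict that the camera call returned (one of the last four; its "shot" number tells which), for a name from the list of things; names that differ only in an ending like _2 or _b are one class to them, and where a whole thing is asked for, a point or a joint stands for the part that bears it (a point fixed in the world has none). Each returns a list of dicts, best first, with "score" (0 to 1); they miss things now and then, are a little off and sometimes report something else, mostly with a low value. They report only what shows in the picture. A call takes as long as a camera call.
- manip.spot_in(picture, target): "extent" ([centre column, centre row, width, height] in pixels, round what is visible of it).
- manip.spot_point(picture, target): "location" ([column, row] in pixels: a listed point, or the origin of a listed thing).
The state is a dict: "time_s": time; "joint_positions": joint angles; "joint_vel": joint speeds; "tau": joint torques, N m; "tcp_pos": TCP position; "orientation": TCP orientation; "wrist_force": force on the tool from outside, world axes, zero at the start; "moment": the same for the moment, N m; "opening": finger opening in m; "grip_force": force on a finger pad.
Only numpy, scipy, OpenCV 4.12 (cv2) and the standard library are available. Lean on these libraries where they do the work, as an engineer would, in place of code of your own. Each camera call takes 0.05 s, during which the arm holds its last target. There are 200 camera calls.

### The job

Take the stay arm on top of the small test housing by its knob, lift it over, and use it to push the spring-shut door open. Then drop the second hole counted from the knob over the peg on the roof, so that the arm lies flat and holds the door open by itself, and let go. The peg may sit anywhere along its slot, so feel for it gently: never press on it or its rail with more than 25 N.

Things in the scene. Friction and masses are not known exactly. Their poses are not given: they have to be found in the camera images.
- housing: fixed grey sheet-metal housing on four rubber feet, 90 deep (x) x 170 wide (y) x 120 mm high (flat roof). Origin: middle of the front edge of its underside, on the worktop; x points into the housing, away from its front, y to its left side, z up. A door closes its front.
- door (a joint): bare steel door, 154 mm wide, z 27 to 117 mm. Upright hinge axis at x -6, y -75 mm of the housing's frame; at 0 (shut) it lies along the housing's +y; grows to 1.7 rad as its free edge swings out toward the housing's -x. A spring shuts it: 0.055 Nm when shut, plus 0.22 Nm per rad. With the chosen hole on the peg it stands at 0.75 to 1.25 rad.
- stay_swing (a joint): turn (rad) of the stay arm about its upright pivot on the door's top edge, 85 mm from the door's hinge axis. 0: the arm points along the door, away from the hinge; positive is counterclockwise from above, toward the door's outer side; range -2.7 to 0.8; light friction. With the chosen hole on the peg about -1.85: the arm points back from the open door over the roof.
- stay_arm (a joint): lift (rad) of the stay arm about a level axis that crosses its upright pivot, 131.5 mm over the worktop: 0 = flat, on its stop; grows to 0.8 as the knob rises. It falls back by its own weight, about 0.12 kg. The arm is a flat aluminium bar, 22 wide x 5 mm thick; flat, its underside is 129 mm over the worktop. Let go half-way down, it stays cocked: the door's spring binds the hole on the peg.
- stay_knob (a point): foot of the arm's knob, on the bar's top face 2.5 mm over its middle plane, 190 mm from the pivot. The knob is a dark upright round post, 14 mm diameter, reaching 34 mm up from this point. Axes: x along the arm from pivot to knob, z up from the bar.
- stay_hole_2 (a point): centre of the chosen hole, second from the knob, on the bar's underside, 140 mm from the pivot. The bar has four through holes of 12 mm diameter on its middle line, 92, 116, 140 and 164 mm from the pivot. Axes as stay_knob.
- peg_rail: fixed slotted rail on the roof, 28 (x) x 70 (y) x 4 mm, axes parallel to the housing's. Origin: middle of its underside, on the roof, 120 mm over the worktop. It carries a round upright peg, 10 mm diameter, tip bevelled 1, bolted fast in the slot at x = 0 and y anywhere from -11 to 11 mm of this frame (not measured). Peg top 23, its 18 mm wide foot 7, a flat arm's underside 9 mm over the origin.
- column_corner (a point): right rear foot corner of the blue upright of the test bed, a fixed box 1 m tall close in front of the robot, at world x 0.25 to 0.34, y -0.22 to -0.03 m, with a beam back from its top at y 0.02 to 0.10, z 0.90 to 0.98. A screen stands at y 0.26, x over 0.26. The housing is right of the upright: fold the arm up to turn past it, and keep the elbow to the right.

How it is judged:
By the outcome, as a careful person would: the job done as asked, in the order asked, and still so for the second after the job is handed in, with the robot touching nothing.
It also fails if it takes over 72 s, if anything falls off the work surface, if the arm or the gripper's body presses on something with over 40 N, if the wrist force passes 120 N, or if a joint passes its speed limit or range.

## Working session

There is one attempt and no reset: what is moved stays moved. The work goes in short steps, Python scripts to look and compute and a tool call to move; the robot and the scene stay as the last step left them, time stands still between calls to the robot, and variables do not carry over. Pictures are saved under pics/ and viewed, at most 10 in all, crops included, and the job is handed in when it is done.

Besides the shell and the picture viewer there is one more tool, called as name([rows], argument=value, ...), one row to a line, values as JSON. carry_out: Moves the arm, as the interface text tells. Its arguments: {"type":"object","properties":{"plan":{"type":"array"},"grip_force":{"type":"number"}},"required":["plan"]}

```bash
ls; mkdir -p pics; cat > h.py <<'E'
import numpy as np, cv2
from scipy.spatial.transform import Rotation as R
from workcell import manip
def ray(p,px,st=None):
    K=np.array([[p['fx'],0,p['cx']],[0,p['fy'],p['cy']],[0,0,1.]])
    u=cv2.undistortPoints(np.array([[px]],float),K,np.array([p['k1'],0,0,0.]))[0,0]
    d=np.array([u[0],u[1],1.])
    if 'hand_eye' in p:
        H=np.array(p['hand_eye']);Rt=R.from_rotvec(st['orientation']).as_matrix()
        return np.array(st['tcp_pos'])+Rt@H[:3,3], Rt@H[:3,:3]@d
    Rm=R.from_rotvec(np.ravel(p['rvec'])).as_matrix()
    return -Rm.T@np.ravel(p['tvec']), Rm.T@d
def atz(p,px,z,st=None):
    o,d=ray(p,px,st); return o+d*(z-o[2])/d[2]
def tri(rs):
    A=np.zeros((3,3));b=np.zeros(3)
    for o,d in rs:
        d=d/np.linalg.norm(d);M=np.eye(3)-np.outer(d,d);A+=M;b+=M@o
    x=np.linalg.solve(A,b)
    return x,[float(np.linalg.norm(np.cross(x-o,d/np.linalg.norm(d)))) for o,d in rs]
def save(p,n): cv2.imwrite('pics/'+n+'.png',cv2.cvtColor(p['image'],cv2.COLOR_RGB2BGR))
E
cat > a.py <<'E'
from h import *
np.set_printoptions(precision=4,suppress=True)
s=manip.observe();print(s)
for n in ['scene','side']:
    p=manip.read_camera(n);save(p,n+'0')
    print(n,ray(p,[280,210]))
    for t in ['housing','stay_knob','stay_hole_2','peg_rail','column_corner']:
        for r in manip.spot_point(p,t)[:4]: print(t,r, atz(p,r['location'],{'housing':0,'stay_knob':.134,'stay_hole_2':.129,'peg_rail':.12,'column_corner':0}[t]))
E
python3 a.py; python3 -c "
import cv2,numpy as np
a=[cv2.imread('pics/%s0.png'%n) for n in('scene','side')]
cv2.imwrite('pics/both.png',cv2.resize(np.hstack(a),(800,300)))"
```

```text
pics
{'time_s': 0.0, 'joint_positions': array([-1.3347,  0.3118,  0.014 ,  1.5131, -0.0044,  1.3192, -0.0272]), 'joint_vel': array([ 0.0019,  0.    , -0.0011, -0.0016,  0.0008,  0.0013, -0.0012]), 'tau': array([ -0.    , -37.9913,   0.1461, -23.0595,   0.0122,   0.0134,
        -0.    ]), 'tcp_pos': array([0.1506, 0.5283, 0.2522]), 'orientation': array([-0.4347, -3.1112,  0.0037]), 'wrist_force': array([-0.5893,  1.0079,  0.6175]), 'moment': array([ 0.0202,  0.005 , -0.0013]), 'grip_force': 0.0, 'opening': 0.08538125771282341}
scene (array([ 0.1048, -0.7642,  0.887 ]), array([ 0.3503,  0.3888, -0.8522]))
housing {'location': [323.7, 269.3], 'score': 0.96} [ 0.4388 -0.5398  0.    ]
stay_knob {'location': [252.5, 188.8], 'score': 0.8} [ 0.406  -0.3429  0.134 ]
stay_knob {'location': [322.2, 268.4], 'score': 0.5} [ 0.3875 -0.5705  0.134 ]
stay_hole_2 {'location': [269.3, 202.2], 'score': 0.68} [ 0.4124 -0.3894  0.129 ]
peg_rail {'location': [315.2, 217.3], 'score': 0.7} [ 0.4625 -0.4759  0.12  ]
side (array([0.3824, 0.301 , 0.6375]), array([-0.0073, -0.8045, -0.5943]))
housing {'location': [259.5, 216.4], 'score': 0.59} [ 0.4265 -0.531   0.    ]
stay_knob {'location': [268.4, 219.0], 'score': 0.77} [ 0.399  -0.3487  0.134 ]
stay_hole_2 {'location': [264.0, 207.6], 'score': 0.77} [ 0.4099 -0.3936  0.129 ]
peg_rail {'location': [242.2, 185.6], 'score': 0.55} [ 0.4646 -0.4884  0.12  ]
column_corner {'location': [296.8, 313.6], 'score': 0.81} [ 0.3357 -0.2216  0.    ]
```

```bash
python3 -c "
import cv2,numpy as np
a=cv2.imread('pics/scene0.png')[130:330,180:420];b=cv2.imread('pics/side0.png')[110:310,160:400]
cv2.imwrite('pics/crop.png',np.hstack([cv2.resize(a,(400,333)),cv2.resize(b,(400,333))]))"
```

```text
(no output)
```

View pics/both.png

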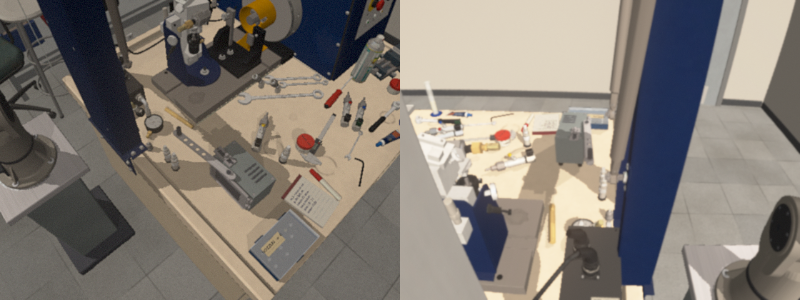

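View pics/crop.png

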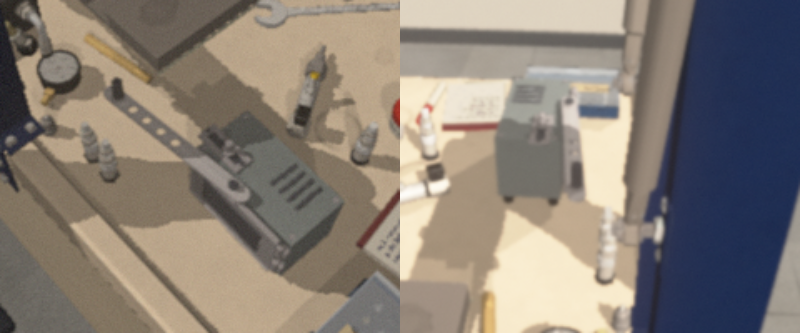

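The pictures show the housing near world (0.43,-0.53), its door facing the robot. The stay arm lies along +y past the housing, with the knob at about (253,189) in scene and (268,219) in side. The rail and peg are on the roof at about (315,217) in scene. Next I start folding the arm in and record joints and poses to identify the kinematics.

carry_out([
  [[-0.005, -0.02, 0.03], [-0.08, 0.02, 0], 0.04],
  [[-0.005, -0.02, 0.03], [-0.08, 0.02, 0], 0.04],
  [[-0.005, -0.02, 0.03], [-0.08, 0.02, 0], 0.04],
  [[-0.005, -0.02, 0.03], [-0.08, 0.02, 0], 0.04],
  [[0, 0, 0], [0, 0, 0], 0.04],
])

```text
time_s: 1.02
tcp_pos: [0.1309, 0.4494, 0.378]
orientation: [-0.425, -3.037, 0.501]
wrist_force: [-0.6, 1.0, 0.9]
opening: 0.0401
grip_force: 0.0
```

```bash
cat > log.py <<'E'
from h import *
import json
s=manip.observe()
json.dump([list(map(float,s[k])) for k in('joint_positions','tcp_pos','orientation')],open('log.jsonl','a'));open('log.jsonl','a').write('\n')
np.set_printoptions(precision=4,suppress=True)
print(s['time_s'],s['joint_positions'],s['tcp_pos'],s['orientation'],s['wrist_force'])
E
python3 log.py; python3 - <<'E'
from h import *
for n in ['scene','side']:
    p=manip.read_camera(n);save(p,n+'1')
    for q in [(.25,.02,.9),(.25,.1,.9),(0,.06,.94),(.34,-.22,1),(.25,-.22,0.3)]:
        u,_=cv2.projectPoints(np.array([q]),np.ravel(p['rvec']),np.ravel(p['tvec']),np.array([[p['fx'],0,p['cx']],[0,p['fy'],p['cy']],[0,0,1.]]),np.array([p['k1'],0,0,0]))
        print(n,q,u.ravel(), (R.from_rotvec(np.ravel(p['rvec'])).apply(q)+np.ravel(p['tvec']))[2])
E
```

```text
1.0167 [-1.3402  0.3434  0.0238  1.2093 -0.0053  1.9146 -0.0245] [0.1309 0.4494 0.378 ] [-0.4245 -3.0371  0.501 ] [-0.5722  0.9782  0.8863]
scene (0.25, 0.02, 0.9) [ -44.69566222 -251.40992587] 0.3527258171101403
scene (0.25, 0.1, 0.9) [ -52.44603786 -244.85752041] 0.3846098387032947
scene (0, 0.06, 0.94) [182.95367401 131.05514928] 0.24661969936195471
scene (0.34, -0.22, 1) [ 151.9489172 -157.8673603] 0.20415981608566924
scene (0.25, -0.22, 0.3) [137.20560163 142.19545687] 0.7650349193995007
side (0.25, 0.02, 0.9) [-2921.4252481   8284.83329951] 0.06681461591054194
side (0.25, 0.1, 0.9) [-4.93865942e+07  1.10861110e+08] 0.0026754846423451273
side (0, 0.06, 0.94) [-13334993.0755081   12488906.99998106] 0.0076774368952592376
side (0.34, -0.22, 1) [252.79341203 379.15151693] 0.20061778219981774
side (0.25, -0.22, 0.3) [365.14218672 188.10026306] 0.6177559695011875
```

carry_out([
  [[-0.002, -0.005, 0.04], [0.11, -0.03, 0.05], 0.04],
  [[-0.002, -0.005, 0.04], [0.11, -0.03, 0.05], 0.04],
  [[-0.002, -0.005, 0.04], [0.11, -0.03, 0.05], 0.04],
  [[0, 0, 0], [0, 0, 0], 0.04],
])

```text
time_s: 1.45
tcp_pos: [0.124, 0.4326, 0.5038]
orientation: [0.201, 3.098, 0.051]
wrist_force: [-0.2, 0.7, 1.5]
opening: 0.0401
grip_force: 0.0
```

```bash
python3 log.py
```

```text
1.45 [-1.3485  0.0792 -0.0054  1.1881  0.0328  1.8364  0.0965] [0.124  0.4326 0.5038] [0.201  3.0981 0.0505] [-0.2072  0.6778  1.5456]
```

carry_out([
  [[-0.02, -0.002, 0.035], [0.11, -0.03, 0.03], 0.04],
  [[-0.02, -0.002, 0.035], [0.11, -0.03, 0.03], 0.04],
  [[-0.02, -0.002, 0.035], [0.11, -0.03, 0.03], 0.04],
  [[0, 0, 0], [0, 0, 0], 0.04],
])

```text
time_s: 1.78
tcp_pos: [0.0588, 0.4256, 0.6074]
orientation: [0.054, 2.992, 0.557]
wrist_force: [-1.0, -0.3, 1.4]
opening: 0.04
grip_force: 0.0
```

```bash
python3 log.py
```

```text
1.7833 [-1.4299 -0.1233 -0.0943  1.177   0.0759  1.716   0.0342] [0.0588 0.4256 0.6074] [0.054  2.9916 0.5567] [-1.0138 -0.281   1.3841]
```

carry_out([
  [[0.01, -0.01, 0.035], [0.1, 0.03, -0.04], 0.04],
  [[0.01, -0.01, 0.035], [0.1, 0.03, -0.04], 0.04],
  [[0.01, -0.01, 0.035], [0.1, 0.03, -0.04], 0.04],
  [[0, 0, 0], [0, 0, 0], 0.04],
])

```text
time_s: 2.12
tcp_pos: [0.0984, 0.3934, 0.7116]
orientation: [0.312, 2.932, 1.001]
wrist_force: [-0.1, -1.8, 1.6]
opening: 0.0404
grip_force: 0.0
```

```bash
python3 log.py
```

```text
2.1167 [-1.3661 -0.2506  0.0294  1.1016 -0.0457  1.6373  0.005 ] [0.0984 0.3934 0.7116] [0.3123 2.9322 1.001 ] [-0.078  -1.7906  1.5654]
```

```bash
cat > kin.py <<'E'
from h import *
import json
from scipy.optimize import least_squares
import itertools
def frames(q,P,S=(-1,-1,-1,-1)):
    D,L1,L2,G,y1,y2,y3,x1,x2,x3,yaw=P
    z=lambda a:R.from_euler('z',a); y=lambda a:R.from_euler('y',a)
    Rm=z(S[0]*q[0])*y(q[1]); p0=np.array([0,0,D])
    Rm=Rm*z(S[1]*q[2]); p1=p0+Rm.apply([x1,y1,L1])
    Rm=Rm*y(q[3]); Rm=Rm*z(S[2]*q[4]); p2=p1+Rm.apply([x2,y2,L2])
    Rm=Rm*y(q[5])*z(S[3]*q[6]+yaw); p3=p2+Rm.apply([0,0,G])
    return p0,p1,p2,p3,Rm
E
cat > fit.py <<'E'
from kin import *
d=[json.loads(l) for l in open('log.jsonl')]
d.insert(0,[[-1.3347,.3118,.014,1.5131,-.0044,1.3192,-.0272],[.1506,.5283,.2522],[-.4347,-3.1112,.0037]])
best=[]
for S in itertools.product([-1,1],repeat=4):
    S=(-1,)+S[1:]if S[0]==-1 else None
    if not S: continue
    def f(P):
        o=[]
        for q,p,w in d:
            F=frames(q,P,S); o+=list((F[3]-p)*10)+list((F[4]*R.from_rotvec(w).inv()).as_rotvec())
        return np.r_[o,np.array(P[4:10])*.05]
    for yw in(0,1.57,-1.57,3.1):
        r=least_squares(f,[.27,.45,.4,.33,0,0,0,0,0,0,yw]);best.append((r.cost,S,r.x.round(4).tolist()))
best.sort();[print(b) for b in best[:4]]
json.dump(best[0][1:],open('kin.json','w'))
E
python3 fit.py
```

```text
(np.float64(6.556185449221146e-05), (-1, -1, -1, -1), [0.246, 0.4823, 0.417, 0.3459, -0.0096, -0.0074, 0.0, -0.001, 0.0025, 0.0, 1.5708])
(np.float64(6.556185449221405e-05), (-1, -1, -1, -1), [0.246, 0.4823, 0.417, 0.3459, -0.0096, -0.0074, -0.0, -0.001, 0.0025, 0.0, 1.5708])
(np.float64(6.556185449221629e-05), (-1, -1, -1, -1), [0.246, 0.4823, 0.417, 0.3459, -0.0096, -0.0074, -0.0, -0.001, 0.0025, 0.0, 1.5708])
(np.float64(6.556185449222351e-05), (-1, -1, -1, -1), [0.246, 0.4823, 0.417, 0.3459, -0.0096, -0.0074, 0.0, -0.001, 0.0025, 0.0, 1.5708])
```

```bash
cat >> kin.py <<'E'
S,P=json.load(open('kin.json')) if __import__('os').path.exists('kin.json') else (None,None)
LO=np.array([-2.7,-.3,-1.27,.12,-1.44,.2,-3.05]);HI=np.array([2.7,1.91,1.3,2.57,4.58,2.03,3.05])
def fk(q): F=frames(q,P,S); return F[3],F[4]
def jac(q):
    p,Rm=fk(q);J=np.zeros((6,7))
    for i in range(7):
        e=np.zeros(7);e[i]=1e-5;p2,R2=fk(q+e);J[:3,i]=(p2-p)/1e-5;J[3:,i]=(R2*Rm.inv()).as_rotvec()/1e-5
    return J
def step(q,pt,Rt,lam=.02,home=None,k=0.):
    for _ in range(6):
        p,Rm=fk(q);e=np.r_[pt-p,(Rt*Rm.inv()).as_rotvec()]
        J=jac(q);Ji=J.T@np.linalg.inv(J@J.T+lam**2*np.eye(6));dq=Ji@e
        if home is not None and k: dq=dq+k*(np.eye(7)-Ji@J)@(home-q)
        q=np.clip(q+dq,LO,HI)
    return q
def clear(q):
    "min over link points of signed dist to column box (m), and which"
    F=frames(q,P,S);pts=[]
    for a,b in((F[0],F[1]),(F[1],F[2]),(F[2],F[3])): pts+= [a+(b-a)*t for t in np.linspace(0,1,15)]
    pts=np.array(pts);best=9
    for lo,hi in(([.25,-.22,0],[.34,-.03,1.0]),([.25,.02,.9],[1,.1,.98]),([.26,.26,0],[1,.28,2])):
        d=np.maximum(np.maximum(np.array(lo)-pts,pts-np.array(hi)),0);best=min(best,np.linalg.norm(d,axis=1).min())
    return best
E
python3 - <<'E'
from kin import *
np.set_printoptions(precision=3,suppress=True)
d=[json.loads(l) for l in open('log.jsonl')]
home=np.array([-1.335,.311,.014,1.512,-.004,1.319,-.027])
for a,b in zip(d[:-1],d[1:]):
    q=np.array(a[0]);q2=np.array(b[0]);p,Rm=fk(q);p2,R2=fk(q2)
    w=(R2*Rm.inv()).as_rotvec()
    qs=q
    for i in range(1,6): qs=step(qs,p+(p2-p)*i/5,R.from_rotvec(w*i/5)*Rm)
    N=np.linalg.svd(jac(q2))[2][-1]
    print('act',q2-q,'pinv',qs-q,'null',N,(q2-qs)@N)
# candidate goal configs at knob, tool down, sweep
def solve(pt,tx,q0,clr=True):
    Rt=R.from_matrix(np.array([[np.cos(tx),np.sin(tx),0],[np.sin(tx),-np.cos(tx),0],[0,0,-1.]]))
    f=lambda q:np.r_[(fk(q)[0]-pt)*30,(Rt*fk(q)[1].inv()).as_rotvec()*10,max(0,.12-clear(q))*10,.02*(q-q0)]
    r=least_squares(f,np.clip(q0,LO+.01,HI-.01),bounds=(LO,HI));return r.x
for pt in([.402,-.346,.16],[.50,-.448,.16]):
  for q0 in([1.3,.6,-.6,1.4,0,1.3,0],[1.8,.6,-.8,1.4,0,1.3,0],[1.6,.6,.8,1.4,0,1.3,0]):
   for tx in (0.,-1.57):
    q=solve(np.array(pt),tx,np.array(q0));F=frames(q,P,S);print(pt,tx,q,clear(q),'elb',F[1],'err',np.abs(F[3]-pt).max())
E
```

```text
act [-0.008 -0.264 -0.029 -0.021  0.038 -0.078  0.121] pinv [-0.013 -0.264 -0.024 -0.021  0.038 -0.078  0.121] null [ 0.661 -0.002 -0.745  0.001  0.064  0.003 -0.063] 0.007318169458568194
act [-0.081 -0.203 -0.089 -0.011  0.043 -0.12  -0.062] pinv [-0.083 -0.203 -0.088 -0.011  0.043 -0.12  -0.063] null [-0.774  0.005  0.609  0.002  0.133  0.01  -0.111] -0.002089977512983988
act [ 0.064 -0.127  0.124 -0.075 -0.122 -0.079 -0.029] pinv [ 0.059 -0.127  0.126 -0.075 -0.12  -0.079 -0.03 ] null [ 0.812  0.015 -0.422 -0.006 -0.329  0.007  0.234] 0.005797504966674595
[0.402, -0.346, 0.16] 0.0 [ 1.532  0.637 -1.27   1.714  0.631  1.279 -1.45 ] 0.10644220870525561 elb [ 0.008 -0.294  0.628] err 0.0012396080291419143
[0.402, -0.346, 0.16] -1.57 [ 1.532  0.637 -1.27   1.714  0.631  1.279 -3.02 ] 0.10644312508234426 elb [ 0.008 -0.294  0.628] err 0.0012402058689850448
[0.402, -0.346, 0.16] 0.0 [ 1.532  0.637 -1.27   1.714  0.631  1.279 -1.45 ] 0.1064421803427376 elb [ 0.008 -0.294  0.628] err 0.0012396940265927414
[0.402, -0.346, 0.16] -1.57 [ 1.532  0.637 -1.27   1.714  0.631  1.279 -3.02 ] 0.106
[... 503 characters left out ...]
.16] -1.57 [ 1.157  0.721 -0.811  1.291  0.514  1.339 -2.782] 0.11994989597718095 elb [ 0.123 -0.299  0.604] err 4.126460786235686e-06
[0.5, -0.448, 0.16] 0.0 [ 1.157  0.721 -0.811  1.291  0.514  1.339 -1.212] 0.11998173321692493 elb [ 0.123 -0.299  0.604] err 1.6252995748700094e-06
[0.5, -0.448, 0.16] -1.57 [ 1.157  0.721 -0.811  1.291  0.514  1.339 -2.782] 0.11996211746952032 elb [ 0.123 -0.299  0.604] err 3.4960110447679327e-06
[0.5, -0.448, 0.16] 0.0 [ 0.501  0.639  0.351  1.278 -0.217  1.261 -0.717] 0.0 elb [ 0.245 -0.144  0.636] err 9.43300011269077e-07
[0.5, -0.448, 0.16] -1.57 [ 0.288  0.732  0.766  1.274 -0.498  1.325 -2.101] 0.0 elb [ 0.302 -0.096  0.61 ] err 1.6770760507545113e-06
```

```bash
cat > plan.py <<'E'
import numpy as np, json, sys
from scipy.optimize import least_squares
from scipy.spatial.transform import Rotation as R
from kin import P,S,LO,HI,fk as fk0
D,L1,L2,G,y1,y2,_,x1,x2,_,yaw=P
def rz(a):c,s=np.cos(a),np.sin(a);return np.array([[c,-s,0],[s,c,0],[0,0,1]])
def ry(a):c,s=np.cos(a),np.sin(a);return np.array([[c,0,s],[0,1,0],[-s,0,c]])
def chain(q):
    A=[];M=rz(-q[0]);A.append([0,0,-1.]);A.append(M[:,1]);M=M@ry(q[1]);A.append(-M[:,2]);M=M@rz(-q[2]);p0=np.array([0,0,D]);p1=p0+M@[x1,y1,L1]
    A.append(M[:,1]);M=M@ry(q[3]);A.append(-M[:,2]);M=M@rz(-q[4]);p2=p1+M@[x2,y2,L2];A.append(M[:,1]);M=M@ry(q[5]);A.append(-M[:,2]);M=M@rz(-q[6]+yaw);p3=p2+M[:,2]*G
    # origins: j3 axis passes p0; j4 at p1 (x,y offsets rigid); j5 axis passes p1; j6,j7 p2
    O=[p0,p0,p0,p1,p1,p2,p2];A=np.array(A)
    J=np.vstack([np.array([np.cross(a,p3-o) for a,o in zip(A,O)]).T,A.T]);return (p0,p1,p2,p3),M,J
def rv(M): return R.from_matrix(M).as_rotvec()
def sim(q,tw):
    "tw: list of (6,) per row; returns q list, tracking the commanded pose"
    ps,M,_=chain(q);p=ps[3].copy();out=[]
    for t in tw:
        p=p+t[:3];M=R.from_rotvec(t[3:]).as_matrix()@M
        for _ in range(2):
            c,Mc,J=chain(q);e=np.r_[p-c[3],rv(M@Mc.T)]
            q=np.clip(q+J.T@np.linalg.solve(J@J.T+1e-4*np.eye(6),e),LO,HI)
        out.append(q)
    return out
BOX=[([.25,-.22,-.5],[.34,-.03,1.0]),([.25,.02,.9],[1,.1,.98]),([.26,.26,-.5],[1,.28,2])]
ts=np.linspace(0,1,8)[:,None]
def clears(q):
    ps,M,_=chain(q);p0,p1,p2,p3=ps;tip=p3+M[:,2]*.02
    sets=[(p0+(p1-p0)*ts,.05),(p1+(p2-p1)*ts,.05),(p2+(tip-p2)*ts,.06)];b=9
    for pts,r in sets:
        for lo,hi in BOX: b=min(b,np.linalg.norm(np.maximum(np.maximum(np.array(lo)-pts,pts-np.array(hi)),0),axis=1).min()-r)
    hand=sets[2][0];up=np.vstack([sets[0][0],[[0,0,.05],[0,0,.15]]])
    self_=np.linalg.norm(hand[:,None]-up[None],axis=2).min()-.13
    return b,self_,p3,p2
E
cat > opt.py <<'E'
from plan import *
np.set_printoptions(precision=3,suppress=True,linewidth=160)
q0=np.array(json.loads(open('log.jsonl').readlines()[-1])[0])
NS,NR=14,5
tgt=np.array([.402,-.346,.30]);tx=1.70
Mt=np.array([[np.cos(tx),np.sin(tx),0],[np.sin(tx),-np.cos(tx),0],[0,0,-1.]])
SC=np.array([.03]*3+[.1]*3)
def rows(v): return np.repeat(v.reshape(NS,6)*SC,NR,axis=0)
def cost(v):
    tw=rows(v);Q=sim(q0,tw);o=[]
    c,M,_=chain(Q[-1]);o+=list((c[3]-tgt)*20)+list(rv(Mt@M.T)*5)
    o.append(8*max(0,Q[-1][2]+.95));o.append(4*max(0,1.35-Q[-1][0]))
    prev=q0
    for i,q in enumerate(Q):
        b,s,p3,p2=clears(q);o.append(12*max(0,(.06 if i<len(Q)-2 else .05)-b));o.append(12*max(0,-s))
        o.append(8*max(0,.24-p3[2]));o.append(8*max(0,-.25-p3[0]))
        o.append(5*max(0,np.abs((q-prev)/[.14,.14,.16,.16,.16,.16,.16]).max()-1))
        o.append(3*np.maximum(0,np.r_[LO+.04-q,q-HI+.04]).sum()); prev=q
    tv=v.reshape(NS,6)*SC
    o+=list(5*np.maximum(0,np.linalg.norm(tv[:,:3],axis=1)/.039-1))+list(5*np.maximum(0,np.linalg.norm(tv[:,3:],axis=1)/.118-1))
    return np.r_[o,.02*v]
best=None;rng=np.random.default_rng(int(sys.argv[1]))
up=np.array([-1.3,-.2,0,.75,0,.9,0])
def ref(vias,ns):
    Q=[q0]
    for a,n in zip(vias,ns):
        s=Q[-1];Q+=[s+(a-s)*i/n for i in range(1,n+1)]
    v=[]
    for a,b in zip(Q[:-1],Q[1:]):
        ca,Ma,_=chain(a);cb,Mb,_=chain(b);v.append(np.r_[cb[3]-ca[3],rv(Mb@Ma.T)]/NR/SC)
    return np.array(v).ravel()
goal=np.array([1.5,.5,-1.2,1.7,.6,1.3,.2])
for trial in range(3):
    r=rng.normal(0,.25,7)
    u2=np.array([1.6,-.1,-.2,.9,.2,1.0,.1])+r*.7; m=np.array([2.1,.2,-.6,1.3,.3,1.2,.1])+r
    vias=[np.clip(up+rng.normal(0,.15,7),LO,HI),np.clip(u2,LO,HI),np.clip(m,LO,HI),goal]
    v0=ref(vias,[2,6,3,3])
    res=least_squares(cost,v0,max_nfev=25)
    if best is None or res.cost<best.cost: best=res
    Q=sim(q0,rows(res.x));print(trial,res.cost,Q[-1],min(clears(q)[0] for q in Q),flush=True)
np.save('v%s.npy'%sys.argv[1],np.r_[best.cost,best.x])
E
python3 -c "
from plan import *
q=np.array([.5,.3,-.4,1.2,.5,1.1,.3]);c,M,J=chain(q);p,Rm=fk0(q);print(c[3]-p,abs(M-Rm.as_matrix()).max())
e=1e-6
print(max(abs((chain(q+e*np.eye(7)[i])[0][3]-c[3])/e-J[:3,i]).max() for i in range(7)))"
nproc; export OMP_NUM_THREADS=1; for i in 1 2 3 4; do timeout 400 python3 opt.py $i > o$i.txt 2>&1 & done; wait; cat o*.txt
```

```text
[-1.11022302e-16  1.11022302e-16 -2.22044605e-16] 1.6653345369377348e-16
3.502604232208384e-07
4
0 29.252986764352055 [ 1.299  0.289 -0.503  1.578 -0.001  1.109  0.974] -0.05243444998674441
1 108.05312071857894 [ 1.059  1.745 -0.545  0.12  -0.796  2.03   0.193] -0.05625911987524601
2 0.8069562932641299 [ 1.334  0.381 -0.874  1.429  0.246  1.491  0.613] 0.02159472341236572
0 1.1986878177847582 [ 1.529  0.464 -1.208  1.444  0.415  1.557  0.467] -0.006472532321484446
1 1021.6636482924494 [ 0.334 -0.028  0.578  2.015 -0.119  0.793  1.396] -0.06
2 0.31330358297392985 [ 1.53   0.493 -1.258  1.456  0.442  1.539  0.417] 0.03954599188148333
0 0.39129169476857 [ 1.465  0.463 -1.132  1.429  0.381  1.538  0.48 ] 0.037949616650364545
1 57.8719785091419 [ 0.696  0.674 -0.418  1.48   0.582  1.521  0.213] -0.06
2 1.3204432043602345 [ 1.433  0.348 -0.923  1.476  0.199  1.432  0.647] 0.024453457568779077
0 0.8896021840300203 [ 1.493  0.511 -1.174  1.399  0.392  1.564  0.478] 0.03363222762355739
1 9.390991472544076 [ 1.396  0.397 -0.948  1.433  0.249  1.513  0.592] -0.06
2 4.313055782454762 [ 1.375  0.41  -0.937  1.414  0.285  1.51   0.578] -0.06
```

```bash
sed '/^best=None/,$d' opt.py > optlib.py; cat > ref.py <<'E'
import sys
exec(open('optlib.py').read())
x=np.load('v2.npy')[1:]
r=least_squares(cost,x,max_nfev=30);np.save('vr.npy',r.x);print(r.cost)
tv=np.round(r.x.reshape(NS,6)*SC,3);print(tv.tolist())
Q=sim(q0,np.repeat(tv,NR,axis=0));pr=q0
for i,q in enumerate(Q):
    if i%5==4: b,s,p3,p2=clears(q);print(i,q,'p',p3,'w',p2,'clr',round(min(clears(k)[0] for k in Q[i-4:i+1]),3),round(s,3),'elb',chain(q)[0][1])
E
time OMP_NUM_THREADS=2 timeout 300 python3 ref.py
```

```text
0.23039204009569195
[[0.002, 0.002, 0.039, 0.091, 0.004, 0.048], [-0.007, -0.011, 0.037, 0.088, -0.052, 0.005], [0.017, -0.034, 0.005, 0.0, 0.008, -0.1], [0.019, -0.029, 0.001, 0.012, 0.002, -0.113], [0.003, -0.034, 0.001, 0.005, 0.0, -0.113], [-0.014, -0.033, -0.003, -0.01, -0.001, -0.103], [-0.027, -0.025, -0.013, -0.014, -0.0, -0.089], [-0.033, -0.004, -0.019, -0.029, 0.01, -0.092], [0.008, -0.003, -0.033, 0.034, 0.028, -0.044], [0.007, -0.007, -0.024, 0.058, 0.033, -0.024], [0.005, -0.006, -0.019, 0.082, 0.021, -0.048], [0.031, -0.007, -0.023, 0.091, 0.005, 0.062], [0.03, 0.013, -0.021, 0.082, -0.001, 0.085], [0.021, 0.031, -0.011, 0.045, -0.014, 0.095]]
4 [-1.496 -0.189  0.438  0.762 -0.507  1.57   0.291] p [0.108 0.403 0.906] w [0.144 0.095 1.061] clr 0.072 0.287 elb [ 0.001 -0.096  0.719]
9 [-1.522 -0.22   0.384  0.534 -0.494  1.361  0.436] p [0.073 0.348 1.091] w [0.095 0.003 1.107] clr 0.084 0.287 elb [ 0.003 -0.11   0.716]
14 [-1.376 -0.187  0.483  0.12  -0.233  1.693  0.243] p [0.159 0.181 1.114] w [ 0.014 -0.133  1.134] clr 0.051 0.284 elb [-0.01  -0.095  0.719]
19 [-0.95
[... 940 characters left out ...]
 0.515] w [ 0.001 -0.276  0.695] clr 0.186 0.265 elb [0.023 0.14  0.707]
54 [ 1.976 -0.255 -0.678  1.634  0.583  1.09  -0.074] p [-0.002 -0.527  0.571] w [ 0.145 -0.288  0.773] clr 0.065 0.287 elb [0.039 0.11  0.714]
59 [ 1.786  0.164 -0.948  1.411  0.665  1.445  0.019] p [ 0.153 -0.562  0.456] w [ 0.243 -0.401  0.749] clr 0.056 0.287 elb [-0.025 -0.082  0.721]
64 [ 1.568  0.439 -1.061  1.315  0.583  1.611  0.214] p [ 0.303 -0.497  0.351] w [ 0.344 -0.44   0.69 ] clr 0.072 0.287 elb [-0.005 -0.212  0.679]
69 [ 1.494  0.492 -1.24   1.458  0.438  1.541  0.395] p [ 0.408 -0.342  0.296] w [ 0.413 -0.353  0.642] clr 0.033 0.287 elb [ 0.014 -0.235  0.667]
real	1m47.967s
user	1m49.315s
sys	0m0.118s
```

carry_out([
  [[0.002, 0.002, 0.039], [0.091, 0.004, 0.048], 0.04],
  [[0.002, 0.002, 0.039], [0.091, 0.004, 0.048], 0.04],
  [[0.002, 0.002, 0.039], [0.091, 0.004, 0.048], 0.04],
  [[0.002, 0.002, 0.039], [0.091, 0.004, 0.048], 0.04],
  [[0.002, 0.002, 0.039], [0.091, 0.004, 0.048], 0.04],
])

```text
time_s: 2.53
tcp_pos: [0.1051, 0.4073, 0.9]
orientation: [0.043, -2.59, -1.569]
wrist_force: [0.3, 0.6, 0.6]
opening: 0.0399
grip_force: 0.0
```

carry_out([
  [[-0.007, -0.011, 0.037], [0.088, -0.052, 0.005], 0.02],
  [[-0.007, -0.011, 0.037], [0.088, -0.052, 0.005], 0.02],
  [[-0.007, -0.011, 0.037], [0.088, -0.052, 0.005], 0.02],
  [[-0.007, -0.011, 0.037], [0.088, -0.052, 0.005], 0.02],
  [[-0.007, -0.011, 0.037], [0.088, -0.052, 0.005], 0.02],
])

```text
time_s: 2.95
tcp_pos: [0.0696, 0.3519, 1.0849]
orientation: [-0.312, 2.191, 2.078]
wrist_force: [-0.1, 0.3, -0.6]
opening: 0.0199
grip_force: 0.0
```

```bash
python3 log.py
python3 - <<'E'
s=open('optlib.py').read()
s=s.replace("o.append(3*np.maximum(0,np.r_[LO+.04-q,q-HI+.04]).sum()); prev=q","o.append(10*np.maximum(0,np.r_[LO+.03-q,q-HI+.03]).sum()); prev=q; cc,mm,_=chain(q); pc=pc+tw[i][:3]; Mc=R.from_rotvec(tw[i][3:]).as_matrix()@Mc; o+=list((cc[3]-pc)*10)+list(3*rv(Mc@mm.T))")
s=s.replace("    prev=q0\n","    prev=q0; cc,Mc,_=chain(q0); pc=cc[3].copy()\n")
open('optlib.py','w').write(s)
r=open('ref.py').read()
r=r.replace("x=np.load('v2.npy')[1:]","OLD=NS;NS=int(sys.argv[1]);x=np.load('vr.npy')[-NS*6:]")
open('ref.py','w').write(r)
E
time OMP_NUM_THREADS=2 timeout 300 python3 ref.py 12
```

```text
2.95 [-1.5012 -0.2164  0.3521  0.537  -0.4817  1.3678  0.4376] [0.0696 0.3519 1.0849] [-0.312   2.1909  2.0781] [-0.1316  0.334  -0.574 ]
0.07201258366151977
[[0.018, -0.034, 0.007, 0.01, 0.005, -0.064], [0.02, -0.033, 0.003, 0.015, -0.001, -0.118], [0.002, -0.035, 0.003, 0.011, -0.005, -0.119], [-0.009, -0.035, 0.0, -0.009, -0.006, -0.119], [-0.014, -0.036, -0.004, -0.019, -0.006, -0.119], [-0.031, -0.016, -0.017, -0.023, 0.006, -0.085], [0.004, -0.005, -0.038, 0.039, 0.028, -0.031], [0.006, -0.003, -0.033, 0.038, 0.039, -0.044], [0.004, -0.003, -0.024, 0.1, 0.02, -0.055], [0.03, 0.001, -0.025, 0.104, -0.0, 0.057], [0.025, 0.021, -0.021, 0.089, -0.007, 0.078], [0.012, 0.036, -0.009, 0.055, -0.015, 0.103]]
4 [-1.614 -0.235  0.678  0.187 -0.361  1.632  0.327] p [0.157 0.183 1.121] w [ 0.07  -0.152  1.125] clr 0.054 0.287 elb [ 0.012 -0.118  0.714]
9 [-1.314 -0.263  0.8    0.132 -0.2    1.607  0.328] p [0.258 0.018 1.136] w [-0.001 -0.212  1.118] clr 0.059 0.287 elb [-0.028 -0.13   0.71 ]
14 [-0.965 -0.257  0.906  0.128 -0.07   1.518  0.315] p [ 0.268 -0.157  1.151] w [-0.074 -0.201  1
[... 707 characters left out ...]
691] w [ 0.126 -0.296  0.708] clr 0.086 0.277 elb [0.031 0.11  0.715]
44 [ 1.749  0.12  -0.859  1.497  1.174  1.296 -0.518] p [ 0.068 -0.647  0.571] w [ 0.239 -0.391  0.727] clr 0.058 0.287 elb [-0.018 -0.062  0.724]
49 [ 1.548  0.417 -0.968  1.239  0.993  1.56  -0.155] p [ 0.218 -0.642  0.446] w [ 0.324 -0.46   0.72 ] clr 0.065 0.287 elb [-0.002 -0.202  0.684]
54 [ 1.474  0.572 -1.11   1.211  0.757  1.657  0.098] p [ 0.343 -0.537  0.341] w [ 0.387 -0.465  0.676] clr 0.093 0.286 elb [ 0.021 -0.267  0.647]
59 [ 1.543  0.531 -1.27   1.451  0.48   1.554  0.387] p [ 0.393 -0.368  0.29 ] w [ 0.4   -0.379  0.636] clr 0.056 0.287 elb [ 0.003 -0.252  0.657]
real	1m43.433s
user	1m45.406s
sys	0m0.131s
```

carry_out([
  [[0.018, -0.034, 0.007], [0.01, 0.005, -0.064], 0.02],
  [[0.018, -0.034, 0.007], [0.01, 0.005, -0.064], 0.02],
  [[0.018, -0.034, 0.007], [0.01, 0.005, -0.064], 0.02],
  [[0.018, -0.034, 0.007], [0.01, 0.005, -0.064], 0.02],
  [[0.018, -0.034, 0.007], [0.01, 0.005, -0.064], 0.02],
])

```text
time_s: 3.37
tcp_pos: [0.1601, 0.1826, 1.1181]
orientation: [0.07, 2.042, 1.965]
wrist_force: [1.9, -2.0, 1.1]
opening: 0.0203
grip_force: 0.0
```

carry_out([
  [[0.02, -0.033, 0.003], [0.015, -0.001, -0.118], 0.02],
  [[0.02, -0.033, 0.003], [0.015, -0.001, -0.118], 0.02],
  [[0.02, -0.033, 0.003], [0.015, -0.001, -0.118], 0.02],
  [[0.02, -0.033, 0.003], [0.015, -0.001, -0.118], 0.02],
  [[0.02, -0.033, 0.003], [0.015, -0.001, -0.118], 0.02],
])

```text
time_s: 3.78
tcp_pos: [0.2576, 0.0211, 1.1325]
orientation: [0.599, 1.687, 1.658]
wrist_force: [-0.5, 0.7, -0.0]
opening: 0.0196
grip_force: 0.0
```

```bash
python3 log.py; sed -i 's/^r=least.*/r=least_squares(cost,x,max_nfev=int(sys.argv[2]));np.save("vr.npy",r.x);print(r.cost)/; s/, *max_nfev=30//' ref.py; sed -i 's/q0=np.array(json.*/q0=np.array(json.loads(open("log.jsonl").readlines()[-1])[0]);/' optlib.py; cp vr.npy vr12.npy; OMP_NUM_THREADS=2 timeout 200 python3 ref.py 10 10
```

```text
3.7833 [-1.3021 -0.2593  0.9541  0.1251 -0.3739  1.6222  0.3391] [0.2576 0.0211 1.1325] [0.5993 1.6865 1.6578] [-0.47   0.739 -0.023]
0.1447302900683045
[[0.002, -0.032, -0.0, 0.018, 0.009, -0.116], [-0.007, -0.034, 0.0, -0.017, -0.008, -0.116], [-0.012, -0.037, -0.004, -0.022, -0.006, -0.116], [-0.029, -0.018, -0.017, -0.024, 0.006, -0.087], [0.005, -0.005, -0.031, 0.032, 0.016, -0.029], [-0.001, -0.007, -0.038, 0.044, 0.061, -0.044], [0.001, -0.007, -0.023, 0.091, -0.007, -0.04], [0.028, 0.011, -0.024, 0.085, -0.013, 0.08], [0.024, 0.026, -0.015, 0.091, 0.013, 0.073], [0.019, 0.031, -0.015, 0.033, 0.018, 0.112]]
4 [-0.892 -0.25   1.028  0.145 -0.276  1.567  0.263] p [ 0.263 -0.146  1.134] w [-0.079 -0.197  1.117] clr 0.074 0.287 elb [-0.077 -0.102  0.711]
9 [-0.209 -0.262  0.877  0.451 -0.254  1.245  0.397] p [ 0.228 -0.316  1.134] w [-0.086 -0.174  1.1  ] clr 0.075 0.287 elb [-0.129 -0.033  0.71 ]
14 [ 0.274 -0.205  0.745  0.781 -0.057  0.753  0.37 ] p [ 0.168 -0.501  1.114] w [-0.016 -0.216  1.048] clr 0.122 0.287 elb [-0.103  0.022  0.717]
19 [ 0.829 -0.251  0.486  1.238  0.284 
[... 284 characters left out ...]
94  1.17   0.264 -0.738] p [ 0.043 -0.651  0.684] w [ 0.108 -0.312  0.708] clr 0.1 0.278 elb [0.082 0.104 0.71 ]
34 [ 2.037  0.099 -0.991  1.494  1.036  1.048 -0.447] p [ 0.048 -0.686  0.569] w [ 0.172 -0.411  0.739] clr 0.094 0.287 elb [-0.03  -0.047  0.725]
39 [ 2.026  0.203 -1.127  1.457  0.623  1.129  0.006] p [ 0.188 -0.631  0.449] w [ 0.198 -0.427  0.728] clr 0.105 0.287 elb [-0.051 -0.092  0.717]
44 [ 1.777  0.416 -1.224  1.337  0.496  1.51   0.177] p [ 0.308 -0.501  0.374] w [ 0.29  -0.443  0.715] clr 0.107 0.287 elb [-0.046 -0.198  0.684]
49 [ 1.543  0.486 -1.27   1.476  0.446  1.523  0.395] p [ 0.4   -0.35   0.297] w [ 0.401 -0.356  0.643] clr 0.036 0.287 elb [ 0.003 -0.233  0.668]
```

carry_out([
  [[0.002, -0.032, 0], [0.018, 0.009, -0.116], 0.02],
  [[0.002, -0.032, 0], [0.018, 0.009, -0.116], 0.02],
  [[0.002, -0.032, 0], [0.018, 0.009, -0.116], 0.02],
  [[0.002, -0.032, 0], [0.018, 0.009, -0.116], 0.02],
  [[0.002, -0.032, 0], [0.018, 0.009, -0.116], 0.02],
])

```text
time_s: 4.2
tcp_pos: [0.2666, -0.1393, 1.132]
orientation: [1.063, 1.299, 1.302]
wrist_force: [0.7, 0.3, 0.4]
opening: 0.0198
grip_force: 0.0
```

carry_out([
  [[-0.007, -0.034, 0], [-0.017, -0.008, -0.116], 0.02],
  [[-0.007, -0.034, 0], [-0.017, -0.008, -0.116], 0.02],
  [[-0.007, -0.034, 0], [-0.017, -0.008, -0.116], 0.02],
  [[-0.007, -0.034, 0], [-0.017, -0.008, -0.116], 0.02],
  [[-0.007, -0.034, 0], [-0.017, -0.008, -0.116], 0.02],
])

```text
time_s: 4.62
tcp_pos: [0.2312, -0.3069, 1.1321]
orientation: [1.225, 0.913, 0.82]
wrist_force: [0.5, 0.5, -0.1]
opening: 0.0203
grip_force: 0.0
```

carry_out([
  [[-0.012, -0.037, -0.004], [-0.022, -0.006, -0.116], 0.02],
  [[-0.012, -0.037, -0.004], [-0.022, -0.006, -0.116], 0.02],
  [[-0.012, -0.037, -0.004], [-0.022, -0.006, -0.116], 0.02],
  [[-0.012, -0.037, -0.004], [-0.022, -0.006, -0.116], 0.02],
  [[-0.012, -0.037, -0.004], [-0.022, -0.006, -0.116], 0.02],
])

```text
time_s: 5.03
tcp_pos: [0.1708, -0.4912, 1.1118]
orientation: [1.285, 0.524, 0.319]
wrist_force: [0.8, 0.2, 0.2]
opening: 0.0201
grip_force: 0.0
```

carry_out([
  [[-0.029, -0.018, -0.017], [-0.024, 0.006, -0.087], 0.02],
  [[-0.029, -0.018, -0.017], [-0.024, 0.006, -0.087], 0.02],
  [[-0.029, -0.018, -0.017], [-0.024, 0.006, -0.087], 0.02],
  [[-0.029, -0.018, -0.017], [-0.024, 0.006, -0.087], 0.02],
  [[-0.029, -0.018, -0.017], [-0.024, 0.006, -0.087], 0.02],
])

```text
time_s: 5.45
tcp_pos: [0.0265, -0.5801, 1.0252]
orientation: [1.252, 0.276, -0.093]
wrist_force: [-0.4, -0.9, 1.0]
opening: 0.0196
grip_force: 0.0
```

```bash
python3 log.py;  OMP_NUM_THREADS=2 timeout 200 python3 ref.py 6 30
```

```text
5.45 [ 0.9351 -0.271   0.405   1.2571  0.1766  0.2716  0.225 ] [ 0.0265 -0.5801  1.0252] [ 1.2524  0.2759 -0.0927] [-0.395  -0.9452  1.041 ]
0.028957009511068207
[[0.017, -0.007, -0.034, 0.039, 0.022, -0.018], [0.005, -0.01, -0.035, 0.045, 0.029, -0.033], [0.005, -0.007, -0.024, 0.103, -0.013, -0.007], [0.022, 0.018, -0.018, 0.052, -0.0, 0.105], [0.014, 0.019, -0.015, 0.077, 0.047, 0.073], [0.014, 0.031, -0.019, 0.017, 0.041, 0.092]]
4 [ 1.622 -0.266 -0.261  1.546  0.522  0.239 -0.212] p [ 0.108 -0.61   0.858] w [ 0.077 -0.266  0.83 ] clr 0.119 0.287 elb [-0.003  0.126  0.712]
9 [ 2.188 -0.218 -0.905  1.687  0.966  0.396 -0.66 ] p [ 0.133 -0.66   0.683] w [ 0.161 -0.319  0.732] clr 0.063 0.285 elb [0.051 0.083 0.718]
14 [ 1.945  0.162 -0.99   1.354  0.775  1.025 -0.365] p [ 0.158 -0.695  0.563] w [ 0.188 -0.424  0.776] clr 0.067 0.287 elb [-0.037 -0.077  0.721]
19 [ 2.155  0.148 -1.177  1.448  0.223  0.986  0.28 ] p [ 0.268 -0.605  0.473] w [ 0.174 -0.416  0.747] clr 0.111 0.287 elb [-0.048 -0.064  0.722]
24 [ 1.754  0.441 -1.182  1.236  0.384  1.504  0.34 ] p [ 0.338 -0.51   0.398] w [ 0.275 -0.472  0.736] clr 0.121 0.287 elb [-0.043 -0.209  0.678]
29 [ 1.503  0.495 -1.241  1.438  0.451  1.545  0.415] p [ 0.408 -0.355  0.303] w [ 0.41  -0.361  0.649] clr 0.038 0.287 elb [ 0.012 -0.236  0.666]
```

carry_out([
  [[0.017, -0.007, -0.034], [0.039, 0.022, -0.018], 0.05],
  [[0.017, -0.007, -0.034], [0.039, 0.022, -0.018], 0.05],
  [[0.017, -0.007, -0.034], [0.039, 0.022, -0.018], 0.05],
  [[0.017, -0.007, -0.034], [0.039, 0.022, -0.018], 0.05],
  [[0.017, -0.007, -0.034], [0.039, 0.022, -0.018], 0.05],
])

```text
time_s: 5.87
tcp_pos: [0.1137, -0.6156, 0.8527]
orientation: [1.461, 0.333, -0.214]
wrist_force: [0.2, 0.5, -0.3]
opening: 0.0501
grip_force: 0.0
```

carry_out([
  [[0.005, -0.01, -0.035], [0.045, 0.029, -0.033], 0.05],
  [[0.005, -0.01, -0.035], [0.045, 0.029, -0.033], 0.05],
  [[0.005, -0.01, -0.035], [0.045, 0.029, -0.033], 0.05],
  [[0.005, -0.01, -0.035], [0.045, 0.029, -0.033], 0.05],
  [[0.005, -0.01, -0.035], [0.045, 0.029, -0.033], 0.05],
])

```text
time_s: 6.28
tcp_pos: [0.1377, -0.6645, 0.6788]
orientation: [1.7, 0.362, -0.431]
wrist_force: [0.7, -1.5, -1.3]
opening: 0.0501
grip_force: 0.0
```

```bash
python3 log.py;  OMP_NUM_THREADS=2 timeout 200 python3 ref.py 4 25
```

```text
6.2833 [ 2.0011 -0.1301 -0.8124  1.6365  1.1109  0.4912 -0.7328] [ 0.1377 -0.6645  0.6788] [ 1.6997  0.3624 -0.4306] [ 0.6767 -1.4918 -1.3456]
0.02805398530006425
[[0.013, -0.002, -0.023, 0.096, 0.007, -0.002], [0.018, 0.017, -0.019, 0.066, 0.007, 0.09], [0.011, 0.019, -0.017, 0.077, 0.035, 0.075], [0.011, 0.031, -0.019, 0.024, 0.036, 0.082]]
4 [ 1.777  0.179 -0.946  1.334  0.897  1.09  -0.392] p [ 0.204 -0.686  0.575] w [ 0.24  -0.407  0.777] clr 0.065 0.287 elb [-0.025 -0.09   0.719]
9 [ 1.924  0.201 -1.111  1.37   0.439  1.112  0.143] p [ 0.294 -0.601  0.48 ] w [ 0.23  -0.41   0.762] clr 0.078 0.287 elb [-0.041 -0.096  0.717]
14 [ 1.708  0.439 -1.171  1.24   0.42   1.505  0.352] p [ 0.349 -0.506  0.395] w [ 0.295 -0.461  0.734] clr 0.095 0.287 elb [-0.034 -0.21   0.679]
19 [ 1.517  0.484 -1.241  1.457  0.436  1.532  0.42 ] p [ 0.404 -0.351  0.3  ] w [ 0.405 -0.358  0.646] clr 0.036 0.287 elb [ 0.008 -0.232  0.669]
```

carry_out([
  [[0.013, -0.002, -0.023], [0.096, 0.007, -0.002], 0.05],
  [[0.013, -0.002, -0.023], [0.096, 0.007, -0.002], 0.05],
  [[0.013, -0.002, -0.023], [0.096, 0.007, -0.002], 0.05],
  [[0.013, -0.002, -0.023], [0.096, 0.007, -0.002], 0.05],
  [[0.013, -0.002, -0.023], [0.096, 0.007, -0.002], 0.05],
])

```text
time_s: 6.7
tcp_pos: [0.2037, -0.6739, 0.5648]
orientation: [2.165, 0.514, -0.398]
wrist_force: [0.0, -0.4, 0.1]
opening: 0.0502
grip_force: 0.0
```

carry_out([
  [[0.018, 0.017, -0.019], [0.066, 0.007, 0.09], 0.05],
  [[0.018, 0.017, -0.019], [0.066, 0.007, 0.09], 0.05],
  [[0.018, 0.017, -0.019], [0.066, 0.007, 0.09], 0.05],
  [[0.018, 0.017, -0.019], [0.066, 0.007, 0.09], 0.05],
  [[0.018, 0.017, -0.019], [0.066, 0.007, 0.09], 0.05],
])

```text
time_s: 7.12
tcp_pos: [0.2937, -0.588, 0.47]
orientation: [2.262, 1.126, -0.102]
wrist_force: [-0.0, -0.1, -0.1]
opening: 0.0499
grip_force: 0.0
```

carry_out([
  [[0.011, 0.019, -0.017], [0.077, 0.035, 0.075], 0.05],
  [[0.011, 0.019, -0.017], [0.077, 0.035, 0.075], 0.05],
  [[0.011, 0.019, -0.017], [0.077, 0.035, 0.075], 0.05],
  [[0.011, 0.019, -0.017], [0.077, 0.035, 0.075], 0.05],
  [[0.011, 0.019, -0.017], [0.077, 0.035, 0.075], 0.05],
])

```text
time_s: 7.53
tcp_pos: [0.3477, -0.4938, 0.3853]
orientation: [2.353, 1.771, 0.075]
wrist_force: [-0.2, -0.8, -0.2]
opening: 0.0501
grip_force: 0.0
```

```bash
python3 log.py; OMP_NUM_THREADS=2 timeout 200 python3 ref.py 1 25
cat > w.py <<'E'
from h import *
import sys
np.set_printoptions(precision=4,suppress=True)
s=manip.observe();p=manip.read_camera('wrist');save(p,sys.argv[1])
for t,z in(('stay_knob',.134),('stay_hole_2',.129),('peg_rail',.12),('housing',0)):
    for r in manip.spot_point(p,t)[:4]: print(t,r,atz(p,r['location'],z,s))
E
python3 w.py w1
```

```text
7.5333 [ 1.695   0.4556 -1.1567  1.2523  0.4262  1.4822  0.3488] [ 0.3477 -0.4938  0.3853] [2.3533 1.7706 0.0747] [-0.2165 -0.7713 -0.1629]
0.02742176486370339
[[0.01, 0.032, -0.016, 0.023, 0.035, 0.083]]
4 [ 1.524  0.479 -1.241  1.458  0.428  1.527  0.433] p [ 0.403 -0.351  0.301] w [ 0.402 -0.359  0.647] clr 0.036 0.287 elb [ 0.007 -0.23   0.67 ]
stay_hole_2 {'location': [261.3, 34.1], 'score': 0.73} [ 0.4087 -0.384   0.129 ]
peg_rail {'location': [328.8, 111.9], 'score': 0.83} [ 0.4591 -0.4762  0.12  ]
housing {'location': [291.8, 154.6], 'score': 0.73} [ 0.4269 -0.5399  0.    ]
```

View pics/w1.png

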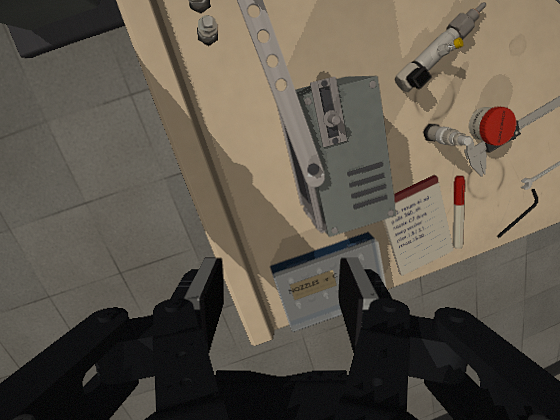

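The wrist picture shows the bar running from its pivot at (316,172) up-left to its holes at about (278,85) to (253,10). The rail is at (330,112), with the peg near (333,119). The path is clear, so I finish the approach.

carry_out([
  [[0.01, 0.03, -0.014], [0.023, 0.035, 0.083], 0.06],
  [[0.01, 0.03, -0.014], [0.023, 0.035, 0.083], 0.06],
  [[0.01, 0.03, -0.014], [0.023, 0.035, 0.083], 0.06],
  [[0.01, 0.028, -0.014], [0.023, 0.035, 0.083], 0.06],
  [[0.01, 0.02, -0.01], [0.023, 0.035, 0.083], 0.06],
])

```text
time_s: 8.2
tcp_pos: [0.3976, -0.3548, 0.3218]
orientation: [-2.063, -2.359, -0.026]
wrist_force: [0.7, 1.2, 0.8]
opening: 0.0597
grip_force: 0.0
```

```bash
python3 log.py; python3 w.py w2; python3 - <<'E'
from h import *
p=None
import json
d=[json.loads(l) for l in open('log.jsonl')][-2]
p=manip.read_camera('wrist');s=dict(tcp_pos=d[1],orientation=d[2])
for n,px,z in(('pivot',(316,172),.134),('pegtop',(333,118),.143),('rl',(373,76),.12),('rr',(393,222),.12),('fr',(328,232),.12)):
    print(n,atz(p,px,z,s).round(4))
E
```

```text
8.2 [ 1.4933  0.485  -1.1971  1.3884  0.4305  1.5652  0.4701] [ 0.3976 -0.3548  0.3218] [-2.0627 -2.3586 -0.0261] [0.6998 1.2013 0.7664]
stay_knob {'location': [288.6, 176.9], 'score': 0.64} [ 0.4037 -0.3372  0.134 ]
stay_hole_2 {'location': [287.8, 227.1], 'score': 0.94} [ 0.4098 -0.3845  0.129 ]
peg_rail {'location': [320.7, 317.2], 'score': 0.86} [ 0.4577 -0.4793  0.12  ]
housing {'location': [283.8, 300.5], 'score': 0.65} [ 0.4281 -0.5309  0.    ]
pivot [ 0.4268 -0.5321  0.134 ]
pegtop [ 0.4556 -0.4796  0.143 ]
rl [ 0.516 -0.453  0.12 ]
rr [ 0.5104 -0.6307  0.12  ]
fr [ 0.4266 -0.6141  0.12  ]
```

View pics/w2.png

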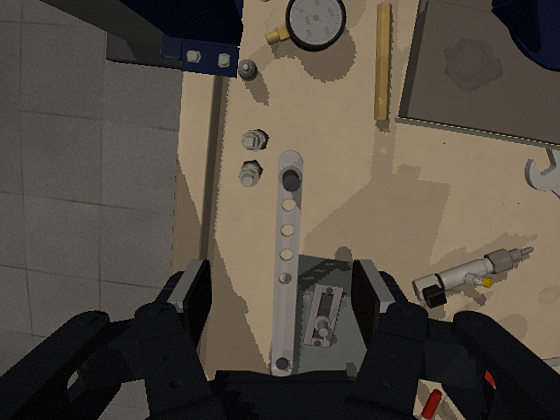

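The wrist picture shows the knob at (291,179), holes at (289,204), (287,230), (286,254) and (284,278), the pivot at (281,364), the rail around (320,317) and the peg at (322,323).

```bash
python3 - <<'E'
from h import *
import json
np.set_printoptions(precision=4,suppress=True)
d=[json.loads(l) for l in open('log.jsonl')][-1]
p=manip.read_camera('wrist');s=dict(tcp_pos=d[1],orientation=d[2])
im=p['image'];cv2.imwrite('pics/w2c.png',cv2.cvtColor(cv2.resize(im[160:385,230:380],None,fx=2.66,fy=2.66,interpolation=cv2.INTER_CUBIC),cv2.COLOR_RGB2BGR))
for n,px,z in(('knobtop',(291,180),.168),('knobfoot',(289,177),.134),('h1',(289,204.5),.1315),('h2',(287.5,230),.1315),('h3',(286,254),.1315),('h4',(284.5,278),.1315),('pivot',(281.5,364),.134),('peg',(322,323),.143)):
    print(n,atz(p,px,z,s))
print(R.from_rotvec(d[2]).as_matrix())
E
```

```text
knobtop [ 0.4042 -0.3338  0.168 ]
knobfoot [ 0.4041 -0.3372  0.134 ]
h1 [ 0.4077 -0.3624  0.1315]
h2 [ 0.4097 -0.3865  0.1315]
h3 [ 0.4116 -0.4101  0.1315]
h4 [ 0.4136 -0.4347  0.1315]
pivot [ 0.4237 -0.531   0.134 ]
peg [ 0.455  -0.4718  0.143 ]
[[-0.1333  0.9911  0.0048]
 [ 0.9909  0.1332  0.0179]
 [ 0.0171  0.0072 -0.9998]]
```

View pics/w2c.png

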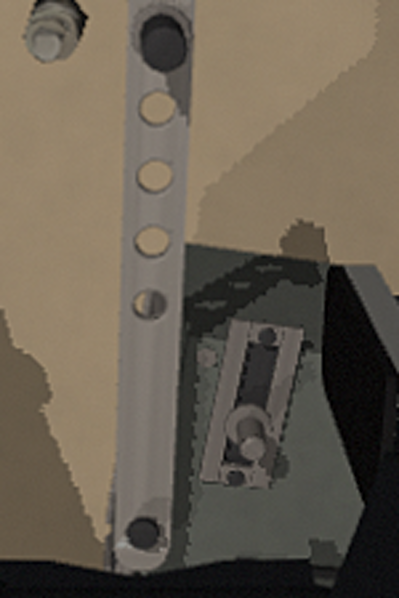

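```bash
cat > geo.py <<'E'
from h import *
def solve(hinge,yaw,peg):
    "world 2D hinge, housing yaw, peg -> th, pivot, stay yaw, knob"
    from scipy.optimize import brentq
    pv=lambda th:hinge+.085*np.array([np.cos(yaw+np.pi/2+th),np.sin(yaw+np.pi/2+th)])
    th=brentq(lambda t:np.linalg.norm(peg-pv(t))-.140,.4,1.6)
    v=peg-pv(th);return th,pv(th),np.arctan2(v[1],v[0]),pv(th)+v*190/140
E
python3 - <<'E'
from geo import *
import json
np.set_printoptions(precision=4,suppress=True)
d=[json.loads(l) for l in open('log.jsonl')][-1]
p=manip.read_camera('wrist');s=dict(tcp_pos=d[1],orientation=d[2])
g=lambda c,z:atz(p,(230+c[0]/2.66,160+c[1]/2.66),z,s)[:2]
for n,c,z in(('knobtop',(163,44),.168),('knobfoot',(158,30),.134),('pegtop',(252,447),.143),('pegfoot',(247,425),.127),('rail',(252,404),.124),('railT',(267.5,323.5),.124),('railB',(236.5,485),.124)): print(n,g(c,z))
pts=np.array([g(c,.133) for c in((144,532),(149,304),(152,241),(155,175),(157,108))]);r=np.array([0,.092,.116,.14,.164])
A=np.c_[np.ones(5),r];cf=np.linalg.lstsq(A,pts,rcond=None)[0]
print('pivot',cf[0],'dir',cf[1],np.linalg.norm(cf[1]),'res',pts-A@cf)
u=cf[1]/np.linalg.norm(cf[1]);print('bar yaw',np.arctan2(u[1],u[0]),'knob',cf[0]+.19*cf[1])
yaw=np.arctan2(u[1],u[0])-np.pi/2;hinge=cf[0]-.085*u
for z in ((252,447),):
    peg=g(z,.143);print('hyaw',yaw,'hinge',hinge,'peg',peg);print(solve(hinge,yaw,peg))
E
```

```text
knobtop [ 0.404  -0.3311]
knobfoot [ 0.4037 -0.3321]
pegtop [ 0.4586 -0.4771]
pegfoot [ 0.4588 -0.4778]
rail [ 0.4598 -0.4704]
railT [ 0.4598 -0.4363]
railB [ 0.46   -0.5069]
pivot [ 0.4256 -0.5257] dir [-0.1145  1.0269] 1.0332439581621267 res [[ 0.0003 -0.0007]
 [-0.0007  0.0013]
 [-0.0002  0.0006]
 [ 0.0002  0.    ]
 [ 0.0003 -0.0012]]
bar yaw 1.681863042532066 knob [ 0.4038 -0.3306]
hyaw 0.11106671573716942 hinge [ 0.435  -0.6102] peg [ 0.4586 -0.4771]
(1.0239458019564658, array([ 0.3579, -0.5743]), np.float64(0.7679886037035757), array([ 0.4946, -0.4423]))
```

carry_out([
  [[0.003, 0.01, -0.03], [-0.018, 0.005, -0.02], 0.06],
  [[0.003, 0.01, -0.035], [0, 0, 0], 0.06],
  [[0, 0, -0.035], [0, 0, 0], 0.06],
  [[0, 0, -0.03], [0, 0, 0], 0.06],
  [[0, 0, 0], [0, 0, 0], 0.06],
])

```text
time_s: 9.02
tcp_pos: [0.3993, -0.3362, 0.1857]
orientation: [-2.09, -2.331, -0.001]
wrist_force: [-0.8, -0.1, 0.1]
opening: 0.06
grip_force: 0.0
```

```bash
python3 log.py; python3 w.py w3
```

```text
9.0167 [ 1.4567  0.5521 -1.1307  1.6555  0.5134  1.2812  0.3346] [ 0.3993 -0.3362  0.1857] [-2.0899 -2.3305 -0.0009] [-0.837  -0.0811  0.1362]
stay_knob {'location': [289.1, 253.1], 'score': 0.73} [ 0.4037 -0.3369  0.134 ]
stay_knob {'location': [217.8, 41.2], 'score': 0.55} [ 0.3596 -0.2382  0.134 ]
stay_knob {'location': [288.4, 381.6], 'score': 0.43} [ 0.4129 -0.4188  0.134 ]
housing {'location': [287.9, 381.2], 'score': 0.98} [ 0.4277 -0.5357  0.    ]
```

View pics/w3.png

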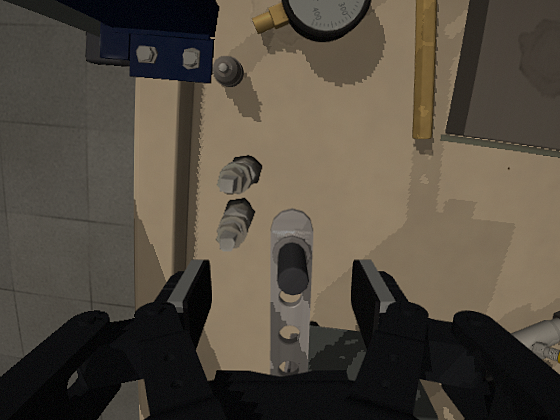

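The knob stands between the fingers: foot at about (291,253), top at (292,275). Now I lower and grip.

carry_out([
  [[0.0045, -0.001, -0.012], [0, 0, 0], 0.06],
  [[0, 0, -0.01], [0, 0, 0], 0.06],
  [[0, 0, 0], [0, 0, 0], 0.005],
  [[0, 0, 0], [0, 0, 0], 0.005],
  [[0, 0, 0], [0, 0, 0], 0.005],
], grip_force=40)

```text
time_s: 9.68
tcp_pos: [0.4087, -0.3373, 0.1691]
orientation: [-2.094, -2.341, -0.005]
wrist_force: [-0.1, 0.3, 1.1]
opening: 0.0247
grip_force: 0.0
```

carry_out([
  [[0, 0, 0], [0, 0, 0], 0.005],
  [[0, 0, 0], [0, 0, 0], 0.005],
  [[0, 0, 0], [0, 0, 0], 0.005],
])

```text
time_s: 9.93
tcp_pos: [0.4089, -0.3374, 0.1695]
orientation: [-2.095, -2.341, -0.005]
wrist_force: [-0.4, 0.3, 0.1]
opening: 0.0123
grip_force: 38.9
```

```bash
python3 log.py; python3 w.py w4
```

```text
9.9333 [ 1.4322  0.5757 -1.1144  1.6668  0.5388  1.2443  0.3132] [ 0.4089 -0.3374  0.1695] [-2.0946 -2.3413 -0.0051] [-0.3707  0.3192  0.1104]
stay_knob {'location': [280.4, 259.6], 'score': 0.81} [ 0.4089 -0.3354  0.134 ]
stay_hole_2 {'location': [276.1, 339.1], 'score': 0.65} [ 0.412  -0.3834  0.129 ]
```

```bash
cat > path.py <<'E'
from plan import *
HIN=np.array([.4235,-.6105]);HY=0.0
def barpose(th,psi,phi,loc=(.190,0,.038)):
    pv=np.r_[HIN+.085*np.array([-np.sin(HY+th),np.cos(HY+th)]),.1315]
    B=R.from_euler('z',psi)*R.from_euler('y',-phi)
    return pv+B.apply(loc),B
def rows_for(way,st,ns,dec=(3,3)):
    "way: list of (th,psi,phi); from current state st; emits rounded rows"
    q=np.array(st['joint_positions']);p=np.array(st['tcp_pos']);Rm=R.from_rotvec(st['orientation'])
    p0,B0=barpose(*way[0]);loc=B0.inv().apply(p-(p0-B0.apply([.19,0,.038])));RT=B0.inv()*Rm
    out=[]
    for a,b,n in zip(way[:-1],way[1:],ns):
        for i in range(1,n+1):
            w=np.array(a)+(np.array(b)-np.array(a))*i/n
            pt,B=barpose(*w,loc=loc);T=B*RT
            d=np.round(pt-p,dec[0]);r=np.round((T*Rm.inv()).as_rotvec(),dec[1])
            p=p+d;Rm=R.from_rotvec(r)*Rm;out.append(np.r_[d,r])
    Q=sim(q,out)
    return loc,out,Q
E
python3 - <<'E'
from path import *
from geo import solve
from workcell import manip
st=manip.observe();np.set_printoptions(precision=3,suppress=True,linewidth=150)
pv=HIN+[0,.085];v=np.array(st['tcp_pos'])[:2]-pv;psi0=np.arctan2(v[1],v[0]);print('psi0',psi0,np.linalg.norm(v))
th,pvt,psi,kn=solve(HIN,HY,np.array([.458,-.477]));print(th,pvt,psi,kn,'swing',psi-np.pi/2-th)
way=[(0,psi0,0),(0,psi0-.02,.2),(0,1.2,.42),(.12,1.06,.42),(th*.55,.9,.42),(th*.97,psi,.40),(th,psi,.2)]
loc,rows,Q=rows_for(way,st,[4,9,3,8,8,4])
print('loc',loc)
for i,(r,q) in enumerate(zip(rows,Q)):
    if i%5==0: print('--')
    print(r.tolist())
for i in(3,12,20,28,31,35): print(i,Q[i],clears(Q[i])[0],chain(Q[i])[0][3])
E
```

```text
psi0 1.6487851390406048 0.18869411153502294
1.0308121139870199 [ 0.351 -0.567] 0.6963551183395347 [ 0.496 -0.445] swing -1.9052533224423818
loc [ 0.189 -0.     0.038]
--
[0.001, -0.002, 0.009, 0.05, 0.004, -0.005]
[0.001, -0.003, 0.01, 0.05, 0.003, -0.005]
[0.001, -0.003, 0.009, 0.05, 0.004, -0.005]
[0.001, -0.003, 0.009, 0.05, 0.003, -0.005]
[0.009, -0.002, 0.004, 0.024, 0.0, -0.048]
--
[0.008, -0.002, 0.004, 0.024, 0.0, -0.047]
[0.008, -0.002, 0.005, 0.025, -0.001, -0.048]
[0.008, -0.003, 0.004, 0.024, -0.003, -0.048]
[0.008, -0.004, 0.004, 0.024, -0.004, -0.047]
[0.007, -0.004, 0.004, 0.024, -0.005, -0.048]
--
[0.007, -0.004, 0.004, 0.024, -0.006, -0.047]
[0.006, -0.005, 0.004, 0.023, -0.007, -0.048]
[0.007, -0.005, 0.004, 0.023, -0.008, -0.048]
[0.003, -0.003, -0.0, 0.0, -0.0, -0.046]
[0.003, -0.003, -0.0, 0.0, -0.0, -0.047]
--
[0.003, -0.004, -0.0, 0.0, -0.0, -0.047]
[-0.002, -0.002, -0.0, 0.0, -0.0, -0.02]
[-0.002, -0.003, -0.0, 0.0, -0.0, -0.02]
[-0.002, -0.003, -0.0, 0.0, -0.0, -0.02]
[-0.002, -0.003, -0.0, 0.0, -0.0, -0.02]
--
[-0.001, -0.003, -0.0, 0.0, -0.0, -0.02]
[-0.002
[... 543 characters left out ...]
, -0.008, -0.032, 0.038, -0.0]
[0.003, 0.002, -0.008, -0.032, 0.038, -0.0]
--
[0.003, 0.002, -0.009, -0.033, 0.039, -0.0]
3 [ 1.442  0.679 -1.129  1.45   0.422  1.469  0.413] 0.09922350744875898 [ 0.422 -0.364  0.202]
12 [ 1.37   0.792 -1.054  1.166  0.247  1.555  0.118] 0.1424651177919115 [ 0.49  -0.395  0.239]
20 [ 1.419  0.753 -1.017  1.211  0.201  1.448 -0.041] 0.14802255052230284 [ 0.49  -0.419  0.239]
28 [ 1.445  0.741 -0.971  1.204  0.189  1.391 -0.149] 0.1582109603737582 [ 0.483 -0.459  0.237]
31 [ 1.443  0.743 -0.947  1.188  0.191  1.372 -0.198] 0.16161642780873214 [ 0.483 -0.478  0.235]
35 [ 1.291  0.718 -0.856  1.219  0.335  1.351 -0.314] 0.11270460808900386 [ 0.496 -0.469  0.202]
```

carry_out([
  [[0.001, -0.002, 0.009], [0.05, 0.004, -0.005], 0.005],
  [[0.001, -0.003, 0.01], [0.05, 0.003, -0.005], 0.005],
  [[0.001, -0.003, 0.009], [0.05, 0.004, -0.005], 0.005],
  [[0.001, -0.003, 0.009], [0.05, 0.003, -0.005], 0.005],
  [[0, 0, 0], [0, 0, 0], 0.005],
])

```text
time_s: 10.6
tcp_pos: [0.4133, -0.3488, 0.207]
orientation: [-2.017, -2.203, -0.222]
wrist_force: [1.1, 2.6, 0.1]
opening: 0.0125
grip_force: 39.4
```

carry_out([
  [[0.009, -0.002, 0.004], [0.024, 0, -0.048], 0.005],
  [[0.008, -0.002, 0.004], [0.024, 0, -0.047], 0.005],
  [[0.008, -0.002, 0.005], [0.025, -0.001, -0.048], 0.005],
  [[0.008, -0.003, 0.004], [0.024, -0.003, -0.048], 0.005],
  [[0.008, -0.004, 0.004], [0.024, -0.004, -0.047], 0.005],
])

```text
time_s: 11.02
tcp_pos: [0.454, -0.3612, 0.2269]
orientation: [-2.209, -1.903, -0.373]
wrist_force: [0.3, 0.8, -0.8]
opening: 0.0124
grip_force: 39.3
```

carry_out([
  [[0.007, -0.004, 0.004], [0.024, -0.005, -0.048], 0.005],
  [[0.007, -0.004, 0.004], [0.024, -0.006, -0.047], 0.005],
  [[0.006, -0.005, 0.004], [0.023, -0.007, -0.048], 0.005],
  [[0.007, -0.005, 0.004], [0.023, -0.008, -0.048], 0.005],
  [[0, 0, 0], [0, 0, 0], 0.005],
])

```text
time_s: 11.43
tcp_pos: [0.4812, -0.3803, 0.2432]
orientation: [-2.341, -1.653, -0.516]
wrist_force: [-0.7, 1.2, 0.1]
opening: 0.0124
grip_force: 39.3
```

```bash
python3 log.py; python3 w.py w5
```

```text
11.4333 [ 1.3706  0.7893 -1.0469  1.1824  0.241   1.5383  0.1176] [ 0.4812 -0.3803  0.2432] [-2.3414 -1.6534 -0.5161] [-0.6596  1.1599  0.0787]
stay_knob {'location': [281.4, 259.8], 'score': 0.91} [ 0.4888 -0.3649  0.134 ]
```

View pics/w5.png

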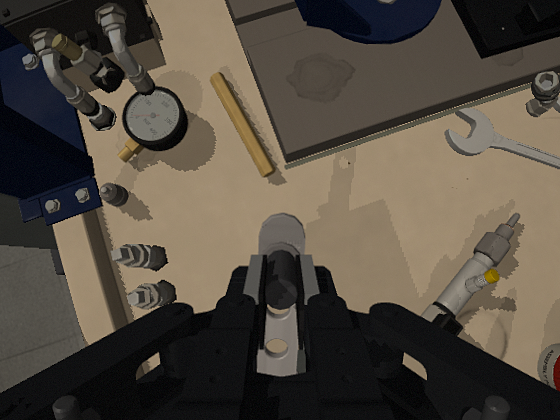

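The picture shows the knob held at (282,280), the bar lifted, and hole 2 in view at about (275,346). Forces are low, so I push the door open.

carry_out([
  [[0.003, -0.003, 0], [0, 0, -0.046], 0.005],
  [[0.003, -0.003, 0], [0, 0, -0.047], 0.005],
  [[0.003, -0.004, 0], [0, 0, -0.047], 0.005],
  [[-0.002, -0.002, 0], [0, 0, -0.02], 0.005],
  [[-0.002, -0.003, 0], [0, 0, -0.02], 0.005],
])

```text
time_s: 12.1
tcp_pos: [0.486, -0.393, 0.2436]
orientation: [-2.5, -1.455, -0.548]
wrist_force: [1.6, 2.5, 0.9]
opening: 0.0121
grip_force: 39.3
```

carry_out([
  [[-0.002, -0.003, 0], [0, 0, -0.02], 0.005],
  [[-0.002, -0.003, 0], [0, 0, -0.02], 0.005],
  [[-0.001, -0.003, 0], [0, 0, -0.02], 0.005],
  [[-0.002, -0.004, 0], [0, 0, -0.02], 0.005],
  [[-0.002, -0.004, 0], [0, 0, -0.02], 0.005],
])

```text
time_s: 12.52
tcp_pos: [0.4766, -0.4116, 0.2433]
orientation: [-2.586, -1.331, -0.565]
wrist_force: [0.9, 2.4, 0.9]
opening: 0.0124
grip_force: 39.4
```

carry_out([
  [[-0.001, -0.005, 0], [0, -0.001, -0.02], 0.005],
  [[-0.001, -0.004, -0.001], [-0.002, 0.002, -0.025], 0.005],
  [[0, -0.006, 0], [-0.002, 0.002, -0.026], 0.005],
  [[-0.001, -0.005, -0.001], [-0.002, 0.001, -0.025], 0.005],
  [[0, 0, 0], [0, 0, 0], 0.005],
])

```text
time_s: 12.93
tcp_pos: [0.473, -0.4331, 0.2409]
orientation: [-2.669, -1.213, -0.569]
wrist_force: [2.3, 1.7, 1.0]
opening: 0.0122
grip_force: 39.4
```

```bash
python3 log.py; python3 - <<'E'
from h import *
for n in('scene','side'):
    p=manip.read_camera(n);save(p,n+'2')
    for t in('stay_knob','stay_hole_2','door','peg_rail'): print(n,t,[ (np.round(r['location'],1).tolist(),r['score']) for r in manip.spot_point(p,t)[:2]])
a=cv2.imread('pics/scene2.png')[130:330,180:420]
cv2.imwrite('pics/s2c.png',cv2.resize(a,(720,600),interpolation=cv2.INTER_CUBIC))
E
```

```text
12.9333 [ 1.4501  0.7361 -0.981   1.2323  0.1851  1.3873 -0.1155] [ 0.473  -0.4331  0.2409] [-2.6689 -1.213  -0.5694] [2.2941 1.7038 0.9553]
scene stay_knob [([307.7, 172.5], 0.76)]
scene stay_hole_2 [([309.1, 197.1], 0.78)]Traceback (most recent call last):
  File "<stdin>", line 4, in <module>
ValueError: it knows: column_corner, housing, peg_rail, stay_hole, stay_knob
```

carry_out([
  [[0, -0.006, 0], [-0.001, 0.002, -0.026], 0.005],
  [[0, -0.006, 0], [-0.002, 0.002, -0.025], 0.005],
  [[0, -0.006, -0.001], [-0.002, 0.002, -0.026], 0.005],
  [[0, -0.006, 0], [-0.002, 0.002, -0.025], 0.005],
  [[0, -0.007, -0.001], [-0.001, 0.001, -0.025], 0.005],
])

```text
time_s: 13.5
tcp_pos: [0.4741, -0.4628, 0.2396]
orientation: [-2.765, -1.052, -0.574]
wrist_force: [2.9, 3.0, 1.8]
opening: 0.0123
grip_force: 39.4
```

carry_out([
  [[0.004, 0.003, -0.008], [-0.032, 0.039, 0], 0.005],
  [[0.003, 0.002, -0.008], [-0.032, 0.038, 0], 0.005],
  [[0.003, 0.002, -0.008], [-0.032, 0.038, 0], 0.005],
  [[0, 0, 0], [0, 0, 0], 0.005],
  [[0, 0, 0], [0, 0, 0], 0.005],
])

```text
time_s: 13.92
tcp_pos: [0.4849, -0.4539, 0.2151]
orientation: [-2.837, -1.087, -0.368]
wrist_force: [2.0, 2.7, 0.1]
opening: 0.012
grip_force: 39.4
```

```bash
python3 log.py; python3 w.py w6; python3 - <<'E'
from h import *
ims=[]
for n,c in(('scene',(150,300,200,400)),('side',(110,260,160,360))):
    p=manip.read_camera(n);save(p,n+'2')
    for t in('stay_knob','stay_hole_2','peg_rail'): print(n,t,[ (np.round(r['location'],1).tolist(),r['score']) for r in manip.spot_point(p,t)[:2]])
    im=p['image'][c[0]:c[1],c[2]:c[3]]; ims.append(cv2.resize(im,(400,300),interpolation=cv2.INTER_CUBIC))
w=cv2.imread('pics/w6.png')[:,:,::-1][210:420,140:420]
ims.append(cv2.resize(w,(400,300)))
ims.append(np.zeros_like(ims[0]))
cv2.imwrite('pics/m6.png',cv2.cvtColor(np.vstack([np.hstack(ims[:2]),np.hstack(ims[2:])]),cv2.COLOR_RGB2BGR))
E
```

```text
13.9167 [ 1.3315  0.7142 -0.8757  1.2288  0.2896  1.3425 -0.2823] [ 0.4849 -0.4539  0.2151] [-2.8369 -1.0866 -0.3676] [1.9721 2.6937 0.1352]
stay_knob {'location': [282.1, 262.1], 'score': 0.79} [ 0.4868 -0.4536  0.134 ]
stay_hole_2 {'location': [276.2, 342.1], 'score': 0.83} [ 0.4457 -0.4855  0.129 ]
peg_rail {'location': [276.8, 314.5], 'score': 0.74} [ 0.4572 -0.4758  0.12  ]
scene stay_knob [([317.9, 183.7], 0.69)]
scene stay_hole_2 [([315.7, 210.7], 0.67)]
scene peg_rail [([315.2, 218.3], 0.78)]
side stay_knob [([229.6, 169.0], 0.73)]
side stay_hole_2 [([248.0, 169.9], 0.94)]
side peg_rail []
```

View pics/m6.png

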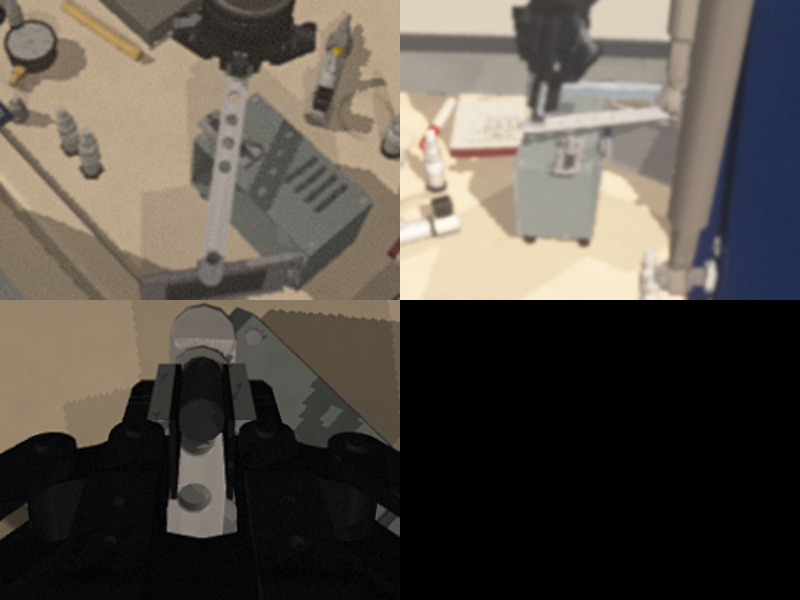

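```bash
python3 - <<'E'
from geo import *
from path import barpose,HIN,HY
np.set_printoptions(precision=4,suppress=True)
s=manip.observe();w=manip.read_camera('wrist');sc=manip.read_camera('scene');sd=manip.read_camera('side')
print(s['tcp_pos'],s['orientation'],s['wrist_force'])
for n,px in(('knob',([282.1,262.1],[317.9,183.7],[229.6,169.0])),('hole',([276.2,342.1],[315.7,210.7],[248,169.9]))):
    rs=[ray(w,px[0],s),ray(sc,px[1]),ray(sd,px[2])]
    print(n,tri(rs),tri(rs[1:])[0],tri(rs[:2])[0])
T=R.from_rotvec(s['orientation']).as_matrix();print('tool x',T[:,0],'z',T[:,2])
# bar yaw via tool x
ux=T[:2,0]/np.linalg.norm(T[:2,0]);phi=np.arctan2(T[2,0],np.linalg.norm(T[:2,0]));print('psi tool',np.arctan2(ux[1],ux[0]),'phi',phi)
# hole predicted from rigid grasp: knob axis at TCP; bar frame local tcp=(.190,0,.038)
hole=np.array(s['tcp_pos'])+T[:,0]*(-.05)+T[:,2]*(.038+.0025); print('hole rigid',hole,'knobfoot',np.array(s['tcp_pos'])+T[:,2]*.0355)
# kinematic estimate: find th,psi,phi whose barpose tcp = measured
from scipy.optimize import fsolve
x=fsolve(lambda v:barpose(*v)[0]-s['tcp_pos'],[1.,.75,.25]);pv,B=barpose(*x,loc=(0,0,0));print('th psi phi',x,'hole',pv+B.apply([.14,0,-.0025]))
E
```

```text
[ 0.4835 -0.4556  0.2152] [-2.8392 -1.0835 -0.3664] [2.3069 1.6417 0.5657]
knob (array([ 0.4892, -0.4493,  0.1865]), [0.002221785994177115, 0.00030773077652045794, 0.002437790557868114]) [ 0.4878 -0.4495  0.1873] [ 0.4908 -0.4487  0.1847]
hole (array([ 0.4526, -0.4809,  0.1647]), [0.0035751442296873158, 0.0016477455768620656, 0.0031303588455209876]) [ 0.4511 -0.4831  0.1662] [ 0.4543 -0.4799  0.1602]
tool x [0.7212 0.6459 0.2502] z [ 0.1932  0.1593 -0.9681]
psi tool 0.7304022994024736 phi 0.25288741759143074
hole rigid [ 0.4552 -0.4815  0.1634] knobfoot [ 0.4903 -0.45    0.1808]
th psi phi [1.0499 0.6997 0.249 ] hole [ 0.454  -0.4804  0.1636]
```

The view confirms the door is open, with the bar tilted over the roof. In the wrist crop hole 2 is at about (276,347), just short of the rail. Triangulation and kinematics agree that the hole is within a few mm of above the peg, so I lower gently.

```bash
cat > low.py <<'E'
from path import *
from geo import solve
from workcell import manip
from scipy.optimize import fsolve
import sys
np.set_printoptions(precision=4,suppress=True,linewidth=150)
def now(s): return fsolve(lambda v:barpose(*v)[0]-s['tcp_pos'],[1.,.72,.1])
def hole(x): pv,B=barpose(*x,loc=(0,0,0)); return pv+B.apply([.14,0,-.0025])
if __name__=='__main__':
    s=manip.observe();x=now(s);print('now',x,'hole',hole(x),'F',s['wrist_force'],'grip',s['opening'])
    px,py,phi,n=map(float,sys.argv[1:5])
    # peg xy is met by the hole with bar flat at this th, psi
    th,_,psi,_=solve(HIN,HY,np.array([px,py]))
    loc,rows,Q=rows_for([tuple(x),(th,psi,phi)],s,[int(n)],(4,3));print(th,psi,hole((th,psi,phi)))
    for r in rows: print(r.tolist())
E
python3 low.py .458 -.477 .11 5
```

```text
now [1.048  0.6998 0.2489] hole [ 0.4541 -0.4803  0.1636] F [2.1591 2.2395 0.6768] grip 0.012335964808857385
1.0308121139870199 0.6963551183395347 [ 0.4576 -0.4774  0.1444]
[0.002, 0.0016, -0.0049, -0.018, 0.021, -0.001]
[0.0018, 0.0015, -0.0049, -0.018, 0.022, -0.0]
[0.0017, 0.0015, -0.005, -0.018, 0.021, -0.001]
[0.0017, 0.0013, -0.0051, -0.017, 0.021, -0.001]
[0.0015, 0.0012, -0.0051, -0.018, 0.021, -0.0]
```

carry_out([
  [[0.002, 0.0015, -0.005], [-0.018, 0.021, 0], 0.005],
  [[0.002, 0.0015, -0.005], [-0.018, 0.021, 0], 0.005],
  [[0.0015, 0.0015, -0.005], [-0.018, 0.021, 0], 0.005],
  [[0.0015, 0.0015, -0.004], [-0.017, 0.021, 0], 0.005],
  [[0, 0, 0], [0, 0, 0], 0.005],
])

```text
time_s: 15.13
tcp_pos: [0.4925, -0.4459, 0.1952]
orientation: [-2.882, -1.11, -0.209]
wrist_force: [2.6, 3.3, 0.5]
opening: 0.0124
grip_force: 39.4
```

```bash
python3 low.py .458 -.477 .05 5; python3 w.py w7; python3 - <<'E'
import cv2,numpy as np
from h import *
p=manip.read_camera('scene');save(p,'scene3');q=manip.read_camera('side');save(q,'side3')
a=cv2.resize(p['image'][170:245,270:370],(400,300),interpolation=cv2.INTER_CUBIC)
b=cv2.resize(q['image'][140:215,200:300],(400,300),interpolation=cv2.INTER_CUBIC)
w=cv2.imread('pics/w7.png')[:,:,::-1][300:400,220:353]
w=cv2.resize(w,(400,300),interpolation=cv2.INTER_CUBIC)
cv2.imwrite('pics/m7.png',cv2.cvtColor(np.vstack([np.hstack([a,b]),np.hstack([w,w*0])]),cv2.COLOR_RGB2BGR))
E
```

```text
now [0.9882 0.6996 0.1378] hole [ 0.4589 -0.4742  0.1483] F [2.6398 3.3144 0.457 ] grip 0.012415153989024895
1.0308121139870199 0.6963551183395347 [ 0.458 -0.477  0.136]
[0.0005, 0.0, -0.0032, -0.011, 0.013, -0.001]
[0.0005, -0.0, -0.0033, -0.012, 0.014, -0.0]
[0.0004, -0.0001, -0.0032, -0.011, 0.013, -0.001]
[0.0004, -0.0001, -0.0033, -0.011, 0.014, -0.001]
[0.0004, -0.0002, -0.0033, -0.011, 0.013, -0.0]
stay_knob {'location': [281.2, 260.2], 'score': 0.61} [ 0.4919 -0.4464  0.134 ]
stay_hole_2 {'location': [277.4, 340.2], 'score': 0.62} [ 0.4531 -0.4785  0.129 ]
peg_rail {'location': [281.3, 323.1], 'score': 0.72} [ 0.4596 -0.4758  0.12  ]
```

View pics/m7.png

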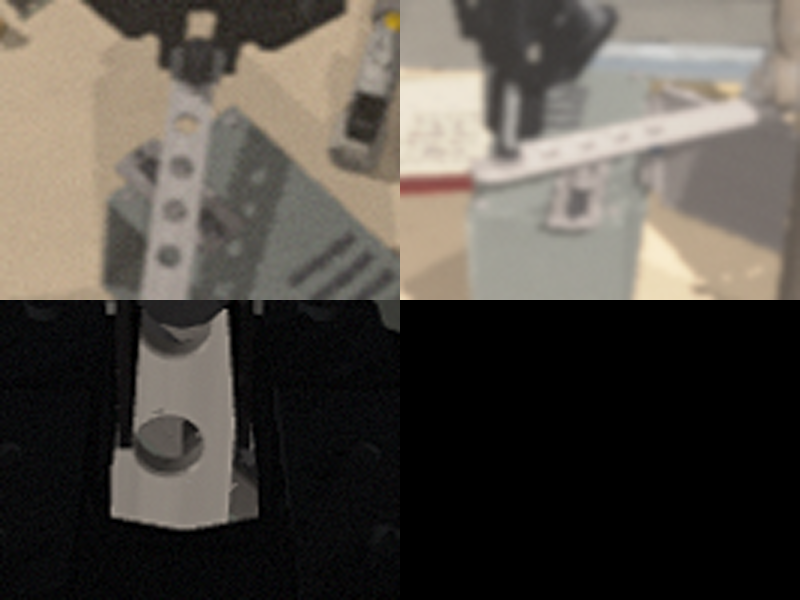

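The crop shows hole 2 at about (277,348) in the wrist image with something grey under it and a dark strip at its right edge. I check that numerically.

```bash
python3 -c "
import cv2
g=cv2.imread('pics/w7.png')
for c in (1,): 
  print('cols',list(range(258,296,1)))
  for r in range(332,366): print(r,' '.join('%3d'%v for v in g[r,258:296,c]))
"
```

```text
cols [258, 259, 260, 261, 262, 263, 264, 265, 266, 267, 268, 269, 270, 271, 272, 273, 274, 275, 276, 277, 278, 279, 280, 281, 282, 283, 284, 285, 286, 287, 288, 289, 290, 291, 292, 293, 294, 295]
332   6  16  15  20  22   5  30 101 132 128 131 134 133 134 133 132 132 131 132 133 132 131 132 131 130 128 128 128 127 127 126 127 129 131 129 129 129 130
333   4  13  15  13  18   3  38 102 132 129 131 134 132 133 134 132 131 130 132 134 131 131 131 132 129 128 128 128 127 127 126 127 128 129 131 131 129 130
334   4  10  17  15  16   9  32 100 131 131 131 133 133 133 133 132 133 130 132 134 133 132 132 131 130 129 129 128 127 127 128 126 128 130 130 132 129 132
335  23  31  18  18  17   3  59 114 130 130 133 134 134 134 135 135 131 132 134 134 131 132 133 130 129 129 128 127 129 128 126 129 129 128 130 129 129 132
336  13  16  15  13  12   0  64 117 130 131 131 133 135 136 125 109 123 134 133 135 135 132 131 130 130 128 129 128 126 127 126 129 131 131 131 131 130 131
337   8  14  14  19  10   0  63 116 131 130 133 135 125 109 109 109 125 139 136 139 138 135 134 132 130 130 128 129 126 127 
[... 3699 characters left out ...]
 131 133 132 129 126 127 127 128 126 126 129 129 127 128 130 130 128 131 136
362 131 125 127 128 126 125 121 124 129 132 132 131 132 133 132 133 133 132 131 131 131 130 128 128 126 126 127 128 127 128 128 128 130 130 128 130 131 136
363 131 128 127 127 126 125 123 126 128 130 133 132 133 133 132 132 132 133 132 130 130 131 130 126 127 128 127 127 126 127 128 129 129 129 130 130 130 138
364 132 125 125 125 125 124 123 126 129 133 133 134 132 133 133 132 133 133 133 131 130 131 128 128 127 129 127 127 127 127 129 129 129 128 129 129 133 140
365 131 126 126 127 125 125 123 125 129 130 130 132 132 132 132 133 131 134 133 133 131 131 128 127 127 127 127 127 128 127 129 128 129 130 130 130 131 140
```

```bash
python3 - <<'E'
from h import *
np.set_printoptions(precision=4,suppress=True)
s=manip.observe();p=manip.read_camera('wrist');print(s['tcp_pos'],s['wrist_force'])
im=p['image']
for px in((272,345),(280,340),(280,350),(283,342),(276.5,348)):
    print(px,im[int(px[1]),int(px[0])],*[atz(p,px,z,s)[:2] for z in(.1505,.143,.127,.124,.12)])
o,d=ray(p,(277,345),s);print('cam',o,'ray',d/np.linalg.norm(d))
w2=cv2.imread('pics/w2.png')[:,:,::-1]
for n,px in(('roof',(340,270)),('rail',(315,330)),('railtop',(310,340)),('pegtop',(324,327)),('pegfoot',(322,318)),('slot',(328,298))): print(n,w2[px[1],px[0]])
E
```

```text
[ 0.4904 -0.4502  0.1963] [2.213  2.5618 0.4307]
(272, 345) [86 87 79] [ 0.4551 -0.4752] [ 0.4519 -0.4778] [ 0.4452 -0.4833] [ 0.444  -0.4844] [ 0.4423 -0.4858]
(280, 340) [55 51 49] [ 0.46   -0.4764] [ 0.4571 -0.4791] [ 0.4509 -0.4848] [ 0.4497 -0.4858] [ 0.4481 -0.4872]
(280, 350) [89 84 78] [ 0.4557 -0.4803] [ 0.4526 -0.4831] [ 0.446  -0.4891] [ 0.4447 -0.4903] [ 0.443  -0.4918]
(283, 342) [59 56 53] [ 0.4602 -0.4784] [ 0.4573 -0.4811] [ 0.4511 -0.487 ] [ 0.4499 -0.4881] [ 0.4483 -0.4895]
(276.5, 348) [78 80 73] [ 0.4553 -0.4781] [ 0.4522 -0.4808] [ 0.4455 -0.4867] [ 0.4443 -0.4878] [ 0.4426 -0.4892]
cam [ 0.5285 -0.4141  0.3258] ray [-0.3589 -0.3157 -0.8783]
roof [56 58 53]
rail [37 38 39]
railtop [109 102  96]
pegtop [64 60 56]
pegfoot [99 93 87]
slot [48 46 48]
```

```bash
python3 low.py .4595 -.483 .13 3
```

```text
now [1.0377 0.6964 0.1438] hole [ 0.4569 -0.4782  0.1491] F [2.0966 1.5345 1.8334] grip 0.012167543066900181
1.0636621464023683 0.6634525937430287 [ 0.4588 -0.4835  0.1472]
[0.0011, -0.002, -0.0008, -0.003, 0.004, -0.011]
[0.0012, -0.002, -0.0009, -0.003, 0.003, -0.011]
[0.0011, -0.0021, -0.0008, -0.003, 0.004, -0.011]
```

carry_out([
  [[0.001, -0.002, -0.0005], [-0.003, 0.004, -0.011], 0.005],
  [[0.0015, -0.002, -0.0005], [-0.003, 0.003, -0.011], 0.005],
  [[0.001, -0.002, -0.0005], [-0.003, 0.004, -0.011], 0.005],
  [[0, 0, 0], [0, 0, 0], 0.005],
  [[0, 0, 0], [0, 0, 0], 0.005],
])

```text
time_s: 15.95
tcp_pos: [0.4942, -0.4556, 0.1945]
orientation: [-2.912, -1.057, -0.191]
wrist_force: [2.4, 2.2, 0.5]
opening: 0.0123
grip_force: 39.3
```

carry_out([
  [[0, 0, 0], [0, 0, 0], 0.005],
  [[0, 0, 0], [0, 0, 0], 0.005],
  [[0, 0, 0], [0, 0, 0], 0.005],
])

```text
time_s: 16.2
tcp_pos: [0.4941, -0.4556, 0.1947]
orientation: [-2.912, -1.057, -0.191]
wrist_force: [2.9, 2.1, -0.3]
opening: 0.0122
grip_force: 39.3
```

```bash
python3 low.py .4595 -.483 .09 3; python3 w.py w8;python3 -c "
import cv2
g=cv2.imread('pics/w8.png')
for r in range(334,362): print(r,' '.join('%3d'%v for v in g[r,260:294,1]),'|',''.join('G' if int(g[r,c,1])>int(g[r,c,2]) else 'r' for c in range(260,294)))
"
```

```text
now [1.0509 0.6628 0.1349] hole [ 0.4593 -0.4827  0.1479] F [ 2.8943  2.0857 -0.3234] grip 0.012210035138550106
1.0636621464023683 0.6634525937430287 [ 0.4592 -0.4832  0.1416]
[0.0005, 0.0003, -0.0027, -0.009, 0.012, 0.0]
[0.0005, 0.0002, -0.0028, -0.009, 0.012, 0.0]
[0.0005, 0.0003, -0.0028, -0.01, 0.011, 0.001]
stay_knob {'location': [282.2, 258.4], 'score': 0.72} [ 0.4941 -0.4563  0.134 ]
stay_knob {'location': [275.4, 341.8], 'score': 0.7} [ 0.4534 -0.4854  0.134 ]
stay_knob {'location': [267.9, 316.3], 'score': 0.28} [ 0.4628 -0.472   0.134 ]
stay_hole_2 {'location': [277.3, 339.4], 'score': 0.9} [ 0.4531 -0.487   0.129 ]
peg_rail {'location': [268.1, 315.5], 'score': 0.82} [ 0.458  -0.4756  0.12  ]
334  19  15  16   6  36 100 133 132 132 133 133 134 133 134 133 132 133 135 132 133 132 132 131 129 130 128 130 129 129 129 130 132 133 133 | Grrrrrrrrrrrrrrrrrrrrrrrrrrrrrrrrr
335  12  19  16   1  62 116 132 131 134 134 135 133 135 135 134 134 135 135 134 135 134 134 129 129 130 129 128 129 128 131 129 132 131 133 | rrrrrrrrrrrrrrrrrrrrrrrrrrrrrrrrrr
336  19  16  14   0  62 118 132 
[... 3869 characters left out ...]
 129 127 126 125 123 129 131 135 133 136 135 132 133 132 131 133 132 131 131 132 133 130 128 128 129 130 128 131 131 131 129 130 130 | rrrrrrrrrrrrrrrrrrrrrrrrrrrrrrrrrr
359 127 127 127 125 126 124 129 132 132 132 134 133 133 138 135 136 137 136 133 133 134 131 129 129 129 128 129 129 129 129 131 129 130 129 | rrrrrrrrrrrrrrrrrrrrrrrrrrrrrrrrrr
360 127 130 127 125 126 124 129 132 133 132 132 133 133 134 133 134 134 133 133 132 129 129 129 130 128 130 129 131 128 130 131 130 131 131 | rrrrrrrrrrrrrrrrrrrrrrrrrrrrrrrrrr
361 126 127 127 124 126 125 130 131 133 133 132 135 134 134 135 133 134 133 131 132 131 129 129 130 129 129 128 130 130 129 129 129 129 131 | rrrrrrrrrrrrrrrrrrrrrrrrrrrrrrrrrr
```

```bash
python3 - <<'E'
from low import *
from h import *
np.set_printoptions(precision=4,suppress=True)
s=manip.observe();p=manip.read_camera('wrist')
x=now(s);h=hole(x);zt=h[2]+.005
u=np.array([np.cos(x[1]),np.sin(x[1])]);l=np.array([-u[1],u[0]])
pg=atz(p,(276,341.3),.143,s)[:2];ht=atz(p,(276.2,347),zt,s)[:2]
print(x,'hole kin',h,'hole img top',ht,'peg img',pg,'peg-hole(img) along,lat',(pg-ht)@u,(pg-ht)@l)
f=hole((x[0],x[1],0))[:2]; print('flat hole kin',f,'pegimg - flat along,lat',(pg-f)@u,(pg-f)@l)
E
```

```text
[1.0502 0.6629 0.1349] hole kin [ 0.4594 -0.4826  0.1479] hole img top [ 0.4595 -0.481 ] peg img [ 0.4577 -0.4822] peg-hole(img) along,lat -0.002171351442768726 9.878356482488767e-05
flat hole kin [ 0.4601 -0.4821] pegimg - flat along,lat -0.0020033864474642764 0.001353035329707878
```

```bash
python3 low.py .4574 -.4839 .10 2;python3 low.py .4574 -.4839 .0 8 | tail -8
```

```text
now [1.0501 0.6628 0.135 ] hole [ 0.4594 -0.4826  0.1479] F [3.5315 1.7423 0.3801] grip 0.012253892381840535
1.0919404748433414 0.674537445931248 [ 0.457  -0.4842  0.143 ]
[-0.0007, -0.0, -0.0032, -0.011, 0.014, 0.006]
[-0.0007, -0.0001, -0.0032, -0.011, 0.013, 0.006]
[0.0004, 0.0005, -0.0031, -0.01, 0.013, 0.001]
[0.0004, 0.0004, -0.0031, -0.011, 0.014, 0.002]
[0.0004, 0.0004, -0.0031, -0.01, 0.013, 0.001]
[0.0003, 0.0004, -0.0032, -0.011, 0.013, 0.002]
[0.0003, 0.0003, -0.0032, -0.01, 0.013, 0.001]
[0.0002, 0.0003, -0.0031, -0.011, 0.014, 0.002]
[0.0002, 0.0003, -0.0032, -0.01, 0.013, 0.001]
[0.0001, 0.0002, -0.0032, -0.011, 0.013, 0.002]
```

carry_out([
  [[-0.001, -0.0005, -0.002], [-0.008, 0.01, 0.006], 0.005],
  [[-0.0005, 0, -0.002], [-0.007, 0.009, 0.006], 0.005],
  [[0, 0, 0], [0, 0, 0], 0.005],
  [[0, 0, 0], [0, 0, 0], 0.005],
  [[0, 0, 0], [0, 0, 0], 0.005],
])

```text
time_s: 16.92
tcp_pos: [0.4928, -0.4557, 0.1906]
orientation: [-2.913, -1.078, -0.156]
wrist_force: [1.9, 2.5, -0.1]
opening: 0.0125
grip_force: 39.3
```

carry_out([
  [[0.0002, 0.0002, -0.002], [-0.008, 0.01, 0], 0.005],
  [[0, 0, 0], [0, 0, 0], 0.005],
  [[0.0002, 0.0002, -0.002], [-0.008, 0.01, 0], 0.005],
  [[0, 0, 0], [0, 0, 0], 0.005],
])

```text
time_s: 17.25
tcp_pos: [0.4935, -0.4548, 0.1864]
orientation: [-2.922, -1.083, -0.118]
wrist_force: [2.3, 2.8, -1.0]
opening: 0.0124
grip_force: 39.3
```

```bash
python3 low.py .4574 -.4839 .03 4; python3 w.py w9|grep hole;python3 -c "
import cv2
g=cv2.imread('pics/w9.png')
for r in range(332,362): print(r,' '.join('%3d'%v for v in g[r,260:294,1]))
"
```

```text
now [1.0851 0.6742 0.0897] hole [ 0.4574 -0.4836  0.1416] F [ 2.263   2.8114 -0.9537] grip 0.012360713645573219
1.0919404748433414 0.674537445931248 [ 0.4574 -0.4839  0.1332]
[0.0005, 0.0004, -0.0028, -0.009, 0.012, 0.0]
[0.0006, 0.0003, -0.0028, -0.01, 0.011, 0.0]
[0.0004, 0.0004, -0.0028, -0.009, 0.012, 0.0]
[0.0005, 0.0003, -0.0028, -0.009, 0.012, 0.0]
stay_hole_2 {'location': [273.7, 339.9], 'score': 0.8} [ 0.4515 -0.4852  0.129 ]
332  17  16  22   7  32 102 137 134 134 136 136 134 135 134 133 136 135 137 134 134 135 135 131 130 131 130 130 130 131 131 133 132 135 133
333  19  18  19   3  38 104 136 133 137 135 135 137 136 135 135 134 135 136 136 135 133 133 132 132 129 131 130 130 131 131 129 132 134 134
334  21  16  17   8  33 104 134 133 135 135 135 135 136 136 132 135 135 136 137 136 133 133 131 130 129 129 130 132 131 131 131 133 135 134
335  14  17  13   7  62 117 133 133 135 137 136 137 138 137 135 137 136 139 121 127 135 134 132 130 131 129 130 132 131 129 131 133 132 134
336  18  18  16   0  64 119 134 133 135 138 126 128 141 141 134 129 132 131 134 139 137 134 133 132 1
[... 2838 characters left out ...]

357 130 130 128 127 126 126 131 136 136 139 139 134 127 121 124 121 118 119 124 129 131 130 129 130 131 131 131 132 131 132 131 132 130 133
358 129 130 127 129 127 126 130 136 135 135 136 137 136 136 137 134 135 135 134 134 132 130 131 130 130 128 132 130 132 131 132 132 132 133
359 129 129 130 128 127 128 132 134 136 135 135 134 136 135 134 136 135 135 135 134 131 130 130 130 131 130 129 129 132 131 131 133 131 135
360 129 130 128 128 126 129 131 135 133 135 135 134 136 135 135 135 136 136 135 133 131 132 129 129 130 130 130 133 132 131 132 130 132 133
361 128 129 130 128 126 128 132 132 135 135 134 136 134 135 134 134 134 135 135 133 131 131 130 131 130 130 130 129 132 133 131 131 133 133
```

carry_out([
  [[0.0008, 0, -0.002], [-0.008, 0.009, 0], 0.005],
  [[0.0005, 0.0001, -0.002], [-0.008, 0.009, 0], 0.005],
  [[0, 0, 0], [0, 0, 0], 0.005],
  [[0, 0, 0], [0, 0, 0], 0.005],
])

```text
time_s: 17.83
tcp_pos: [0.4945, -0.455, 0.1823]
orientation: [-2.931, -1.086, -0.083]
wrist_force: [2.9, 2.2, -0.4]
opening: 0.0123
grip_force: 39.3
```

carry_out([
  [[0.0003, 0.0003, -0.002], [-0.008, 0.009, 0], 0.005],
  [[0, 0, 0], [0, 0, 0], 0.005],
  [[0, 0, 0], [0, 0, 0], 0.005],
])

```text
time_s: 18.08
tcp_pos: [0.4948, -0.455, 0.1805]
orientation: [-2.936, -1.088, -0.066]
wrist_force: [2.4, 2.5, -0.8]
opening: 0.0122
grip_force: 39.3
```

```bash
python3 low.py .4579 -.4844 .0 4
```

```text
now [1.0948 0.6712 0.0583] hole [ 0.4575 -0.4845  0.1372] F [ 2.4186  2.5355 -0.814 ] grip 0.012243886747668065
1.0909088687438668 0.669264052079138 [ 0.4579 -0.4844  0.129 ]
[0.0006, 0.0004, -0.0027, -0.009, 0.011, -0.0]
[0.0006, 0.0004, -0.0028, -0.009, 0.012, -0.001]
[0.0006, 0.0004, -0.0027, -0.009, 0.011, -0.0]
[0.0006, 0.0004, -0.0028, -0.009, 0.012, -0.001]
```

No contact force, and the hole is already 6 mm below the peg's tip. I continue down to flat.

carry_out([
  [[0.0005, 0.0004, -0.0025], [-0.009, 0.011, 0], 0.005],
  [[0.0005, 0.0004, -0.0025], [-0.009, 0.011, 0], 0.005],
  [[0, 0, 0], [0, 0, 0], 0.005],
  [[0, 0, 0], [0, 0, 0], 0.005],
])

```text
time_s: 18.42
tcp_pos: [0.4957, -0.454, 0.1753]
orientation: [-2.945, -1.091, -0.023]
wrist_force: [2.8, 2.0, -0.4]
opening: 0.0125
grip_force: 39.3
```

carry_out([
  [[0.0005, 0.0004, -0.0025], [-0.009, 0.011, 0], 0.005],
  [[0, 0, 0], [0, 0, 0], 0.005],
  [[0.0003, 0.0002, -0.0015], [-0.006, 0.007, 0], 0.005],
  [[0, 0, 0], [0, 0, 0], 0.005],
  [[0, 0, 0], [0, 0, 0], 0.005],
])

```text
time_s: 18.83
tcp_pos: [0.4964, -0.4537, 0.1715]
orientation: [2.939, 1.088, -0.011]
wrist_force: [2.7, 2.9, -1.4]
opening: 0.0123
grip_force: 39.3
```

```bash
python3 low.py .4579 -.4844 -0.01 2
```

```text
now [1.0951 0.6709 0.0105] hole [ 0.4576 -0.4845  0.1305] F [ 2.6707  2.9406 -1.3609] grip 0.012275075784145871
1.0909088687438668 0.669264052079138 [ 0.4579 -0.4844  0.1276]
[0.0005, 0.0003, -0.0019, -0.006, 0.008, -0.001]
[0.0005, 0.0003, -0.002, -0.007, 0.008, -0.001]
```

carry_out([
  [[0.0002, 0.0002, -0.001], [-0.004, 0.005, 0], 0.005],
  [[0, 0, -0.001], [0, 0, 0], 0.005],
  [[0, 0, 0], [0, 0, 0], 0.005],
  [[0, 0, 0], [0, 0, 0], 0.005],
])

```text
time_s: 19.17
tcp_pos: [0.4966, -0.4537, 0.1698]
orientation: [2.937, 1.087, -0.02]
wrist_force: [2.4, 2.6, -0.5]
opening: 0.0124
grip_force: 39.3
```

carry_out([
  [[0, 0, -0.001], [0, 0, 0], 0.005],
  [[0, 0, 0], [0, 0, 0], 0.005],
  [[0, 0, 0], [0, 0, 0], 0.005],
])

```text
time_s: 19.42
tcp_pos: [0.4967, -0.4537, 0.1689]
orientation: [2.937, 1.087, -0.02]
wrist_force: [3.1, 3.1, 0.7]
opening: 0.0124
grip_force: 39.4
```

```bash
python3 log.py
```

```text
19.4167 [ 1.113   0.7241 -0.7393  1.2394  0.4914  1.3525 -0.464 ] [ 0.4967 -0.4537  0.1689] [ 2.9371  1.0868 -0.02  ] [3.1249 3.1149 0.7368]
```

carry_out([
  [[0, 0, -0.001], [0, 0, 0], 0.005],
  [[0, 0, 0], [0, 0, 0], 0.005],
  [[0.0008, 0.0006, 0], [0, 0, 0], 0.005],
  [[0, 0, 0], [0, 0, 0], 0.005],
])

```text
time_s: 19.75
tcp_pos: [0.4972, -0.4536, 0.168]
orientation: [2.937, 1.086, -0.021]
wrist_force: [1.3, 2.2, 2.4]
opening: 0.0123
grip_force: 39.6
```

```bash
python3 log.py
```

```text
19.75 [ 1.1114  0.7251 -0.7386  1.2398  0.4927  1.3512 -0.466 ] [ 0.4972 -0.4536  0.168 ] [ 2.9368  1.086  -0.0211] [1.2962 2.1613 2.4359]
```

carry_out([
  [[0.0005, 0.0005, -0.0003], [0, 0, 0], 0.005],
  [[0, 0, 0], [0, 0, 0], 0.02],
  [[0, 0, 0], [0, 0, 0], 0.05],
  [[0, 0, 0], [0, 0, 0], 0.05],
  [[0, 0, 0], [0, 0, 0], 0.05],
])

```text
time_s: 20.17
tcp_pos: [0.4969, -0.4533, 0.1667]
orientation: [2.938, 1.086, -0.023]
wrist_force: [0.2, 0.6, 0.7]
opening: 0.0502
grip_force: 0.0
```

carry_out([
  [[0, 0, 0.005], [0, 0, 0], 0.05],
  [[0, 0, 0.015], [0, 0, 0], 0.05],
  [[0, 0, 0.025], [0, 0, 0], 0.05],
  [[0, 0, 0.03], [0, 0, 0], 0.05],
  [[0, 0, 0.03], [0, 0, 0], 0.05],
])

```text
time_s: 20.58
tcp_pos: [0.4973, -0.4525, 0.2732]
orientation: [2.938, 1.088, -0.022]
wrist_force: [0.6, -0.4, 0.1]
opening: 0.0501
grip_force: 0.0
```

carry_out([
  [[0, 0, 0.03], [0, 0, 0], 0.05],
  [[0, 0, 0.02], [0, 0, 0], 0.05],
  [[0, 0, 0], [0, 0, 0], 0.05],
  [[0, 0, 0], [0, 0, 0], 0.05],
])

```text
time_s: 20.92
tcp_pos: [0.4986, -0.4526, 0.3242]
orientation: [2.935, 1.086, -0.017]
wrist_force: [0.2, 0.1, -1.4]
opening: 0.0499
grip_force: 0.0
```

```bash
python3 log.py; python3 w.py w10; python3 - <<'E'
from h import *
ims=[cv2.resize(cv2.imread('pics/w10.png')[:,:,::-1],(400,300))]
for n,c in(('scene',(150,300,200,400)),('side',(110,260,160,360))):
    p=manip.read_camera(n);save(p,n+'4')
    for t in('stay_knob','stay_hole_2','peg_rail'): print(n,t,[ (np.round(r['location'],1).tolist(),r['score'],atz(p,r['location'],{'stay_knob':.134,'stay_hole_2':.129,'peg_rail':.12}[t]).round(4)) for r in manip.spot_point(p,t)[:2]])
    im=p['image'][c[0]:c[1],c[2]:c[3]]; ims.append(cv2.resize(im,(400,300),interpolation=cv2.INTER_CUBIC))
ims.append(cv2.resize(cv2.imread('pics/w10.png')[:,:,::-1][200:350,200:400],(400,300),interpolation=cv2.INTER_CUBIC))
cv2.imwrite('pics/m10.png',cv2.cvtColor(np.vstack([np.hstack(ims[:2]),np.hstack(ims[2:])]),cv2.COLOR_RGB2BGR))
E
```

```text
20.9167 [ 1.0567  0.6595 -0.7591  0.9415  0.4544  1.6752 -0.3973] [ 0.4986 -0.4526  0.3242] [ 2.9347  1.0861 -0.0171] [ 0.2093  0.1255 -1.3724]
stay_knob {'location': [279.6, 188.3], 'score': 0.6} [ 0.4984 -0.4526  0.134 ]
stay_hole_2 {'location': [272.4, 236.3], 'score': 0.62} [ 0.4579 -0.4784  0.129 ]
peg_rail {'location': [268.5, 235.7], 'score': 0.62} [ 0.4532 -0.4772  0.12  ]
housing {'location': [290.8, 241.8], 'score': 0.68} [ 0.4292 -0.5324  0.    ]
scene stay_knob [([322.4, 195.8], 0.89, array([ 0.5037, -0.4538,  0.134 ]))]
scene stay_hole_2 [([319.6, 218.7], 0.9, array([ 0.4627, -0.4876,  0.129 ]))]
scene peg_rail []
side stay_knob [([227.6, 187.5], 0.83, array([ 0.4941, -0.4573,  0.134 ]))]
side stay_hole_2 [([245.2, 182.2], 0.73, array([ 0.4576, -0.4894,  0.129 ]))]
side peg_rail [([244.7, 187.7], 0.7, array([ 0.4581, -0.4801,  0.12  ]))]
```

View pics/m10.png

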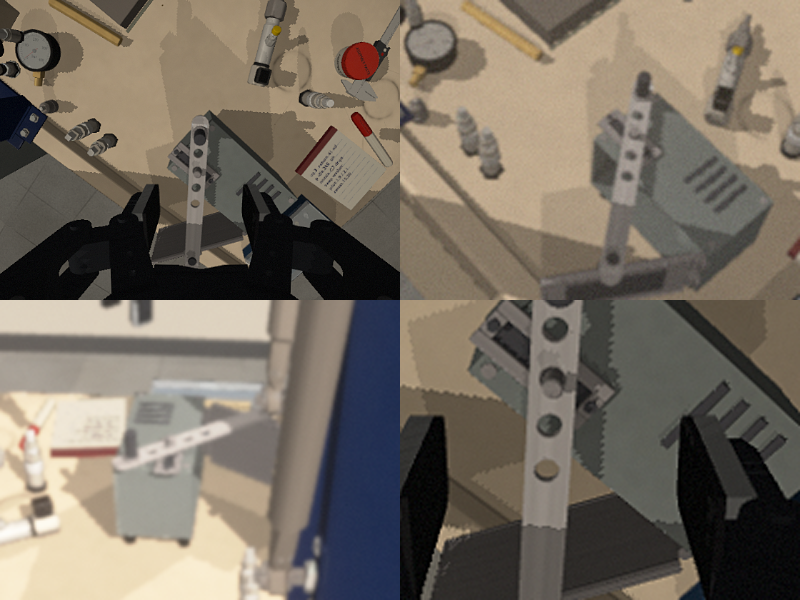

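The peg stands up through the second hole from the knob, at about (552,380) in the lower-right panel, and the door is held open. One numeric check that the arm lies flat comes next.

```bash
python3 - <<'E'
from h import *
np.set_printoptions(precision=4,suppress=True)
s=manip.observe();w=manip.read_camera('wrist');a=manip.read_camera('scene');b=manip.read_camera('side')
def best(p,t): return manip.spot_point(p,t)[0]['location']
for t in('stay_knob','stay_hole_2'):
    rs=[ray(w,best(w,t),s),ray(a,best(a,t)),ray(b,best(b,t))]
    print(t,tri(rs),tri(rs[1:])[0])
print(s['wrist_force'],s['time_s'])
E
```

```text
stay_knob (array([ 0.4988, -0.4552,  0.1311]), [0.0032183259405864197, 0.0030428934120420386, 0.005481765510204208]) [ 0.4969 -0.4564  0.1324]
stay_hole_2 (array([ 0.4598, -0.4839,  0.1244]), [0.001220887820083412, 0.005315168810550405, 0.004635275381093947]) [ 0.4605 -0.4836  0.1237]
[0.6169 0.1876 0.2326] 21.5667
```

```bash
python3 -c "
from workcell import manip
print(manip.close_job())"
```

```text
the job is handed in; nothing more can be done
None
```

The job is handed in: the stay arm's second hole from the knob is over the peg, the arm measures flat, the door is held open and the gripper is clear. It took about 22 s, and the highest wrist force I read was about 5 N.

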